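# Seat the strainer disk and screw down its retaining ring

## Robot

A 6-joint arm with a two-finger parallel gripper is mounted at the origin on a cart in front of the work surface, level with it; the furniture and walls round the work are solid. World frame = base frame: x ahead of the robot, y to its left, z up, the work surface at z = 0. Lengths are in m, angles in rad, forces in N, time in s.
With the tool pointing down it reaches from about 0.375 to 0.9 m from the base axis. Payload 3.1 kg.
Tool frame: the origin (TCP) lies midway between the tips of the shut fingers; the grasp point (between the pads) lies 19 mm behind it; z points along the fingers, y is the direction in which the jaws open and shut (so a half turn about z gives the same grasp; the last joint's range is limited). The gripper opens to 85 mm and grips with 20 to 120 N. Pads are 22 mm wide; open, the fingers measure 114 mm over their backs; the gripper's body (76 mm by 85 mm) begins 54 mm behind the grasp point. The pads swing forward as they close: fully open they stand 13 mm farther back than shut.
Start: joints at [1.143, 0.527, 1.433, -0, 1.181, -0.178], TCP at [0.154, 0.606, 0.231] pointing down, gripper open.
Joint ranges: [-3.08, 3.08], [-0.75, 2.2], [0.22, 2.44], [-1.43, 4.57], [0, 2.65], [-2.85, 2.85]. Speed limits (rad/s): [2.79, 2.79, 3.14, 3.14, 3.14, 3.14].

## Interface

Orientations are given as a unit quaternion [x, y, z, w].
In Python, from station import manip gives the robot as it stands.
- The arm moves only by the tool play_rows, never from a script. Its argument "increments" is a list of rows, each a list of 3 entries, a list of its own where there are three numbers: the shift along the tool's x, y, z in m, then the turn, a rotation vector about the tool's x, y, z in rad, then the opening, from 0 (shut) to 1 (fully open). A call has 1 to 10 rows; each row is the pose to reach, as a shift and turn from the pose commanded when the call began, along the tool's axes at that moment; what a row does not reach only later rows make up. A row lasts 1/10 s, in which the tool goes at most 50 mm and 8.59 degrees, less where a joint would pass 70% of its speed; a pose out of reach is approached as far as the arm can. A call with a gripper value outside its range is refused whole. The fingers move at their own pace and stop on an object; "force" is the grip in N (left out, the last holds). Time passes only in rows, so rows that repeat a pose let the fingers close. It gives the time, the measured TCP pose, the force and the opening at its end, in the units of the state.
- manip.sense(): the state, without advancing time (a new reading comes with each control period).
- manip.snapshot(name): name is "scene" or "top" or "wrist"; returns (picture, depth): 480x640x3 uint8, red, green, blue; 480x640 float32, m along the optical axis (not along the pixel's ray), 0 where there is no reading.
- manip.camera_model(name): a dict with "camera_matrix" (3x3 intrinsics, pixels), "R" (3x3) and "t" (3): a world point X has camera coordinates R X + t. Camera axes: x right, y down, z forward; pixel columns grow to the right and rows downward; lengths in m; the calibration is good to about 2 mm. The wrist camera is an equidistant fisheye: a pixel r from the principal point sees the ray r / f radians off the axis. A picture is of the moment at which its call begins: read the wrist's pose just before it. camera_model takes no time and is no camera call; for the wrist camera it gives the pose at the moment of the call.
- manip.sign_off(): hands the job in, once; it reports no verdict.
Trained networks look in the newest picture that a camera, given by its name, has taken for a name from the list of things; names that differ only in an ending like _2 or _b are one class to them, and where a whole thing is asked for, a point or a joint stands for the part that bears it (a point fixed in the world has none). Each returns a list of dicts, best first, with "p" (0 to 1); they miss things now and then, are a little off and sometimes report something else, mostly with a low value. They report only what shows in the picture. A call takes as long as a camera call.
- manip.regions_of(camera, thing): "region" (480x640 bool, what is visible of it) and "rect" ([left, top, width, height] in pixels, round what is visible of it).
The state is a dict: "t": time; "q": joint angles; "qd": joint speeds; "tau": joint torques, N m; "tcp_pos": TCP position; "tool_rot": TCP orientation; "force": force on the tool from outside, world axes, zero at the start; "ft_torque": the same for the moment, N m; "finger_gap": opening from 0.0 (shut) to 1.0 (fully open).
Only numpy, scipy, OpenCV 4.12 (cv2) and the standard library are available. Lean on these libraries where they do the work, as an engineer would, in place of code of your own. Each camera call takes 0.05 s, during which the arm holds its last target.

## Task

Put the loose strainer disk, knob up, fully into the mouth of the pipe strainer and let go of it; then set the retaining ring over it and screw it clockwise, gently, until it is fully home and holds the disk pressed down on its sprung seat. Find the start of the thread by feel rather than by force, and leave the spanner, tape measure and pliers where they lie.

Things in the scene. Friction and masses are not known exactly. Their poses are not given: they have to be found in the camera images.
- housing: pipe strainer bolted to the bench: base plate 100 x 84 x 8 mm, grey round body 62 mm across up to 44 mm, two brass pipe stubs at 24 mm height along x (the +x one reaches 60 mm from the middle, the -x one 42 mm), on top a neck 45 mm across whose open mouth is at 66 mm height. Origin: middle of its underside on the bench, z up
- mouth (a point): middle of the mouth, in the plane of its rim, 66 mm above the bench; axes as the housing. Bore 39 mm; the sprung seat lies 5 mm below the rim
- thread (a point): on the neck's axis, 3 mm below the rim, axes as the housing: plane of the flat tops of the three equal thread ridges (52 mm across) round the neck. Between them are three gaps 120 degrees apart, each 0.40 rad wide. The middle of one gap lies near the housing's +x direction, but up to 0.40 rad to either side: not measured, differs each time, must be felt
- thread_end (a point): on the neck's axis, 9.5 mm below the rim, axes as the housing: where the thread ends. Clockwise (seen from above) of each gap the underside of the ridge slopes down from 6.2 to 9.5 mm below the rim over 0.39 rad, then runs level to a solid stop. A ring lug is at the stop when its middle is 0.80 rad clockwise of the gap's middle
- disk: loose round strainer disk, perforated steel, 37.4 mm across, 8 mm thick, lower edge bevelled, with a black pull knob 12 mm across on its middle from 8 to 29 mm height; 40 to 85 g. Origin: middle of its underside, z up along the knob. On the seat, its underside is 5 mm below the rim and its top 3 mm above the rim
- ring: loose steel retaining ring, 24 mm high, 59 mm across, two flat gripping lands at +y and -y (62 mm over them, 28 mm wide), an upright rib outside at +x, inner lip from 14 to 18 mm height (hole 24 mm, lets the disk's knob through) whose underside presses on the disk; 70 to 140 g. Origin: middle of its underside, z up
- lugs (a point): middle of the ring's underside, axes as the ring: plane of its three inward lugs (0 to 4 mm high, reaching in to 47 mm diameter, each 0.30 rad wide), at the ring's +x and 120 degrees to either side. Height of this point below the rim: 3 mm with the lugs on top of the ridges, 11 mm when dropped through the gaps onto the seated disk, 13.5 mm screwed home
- seat (a joint): how far the sprung seat in the mouth is pressed down, m: 0 free, 0.0025 with the ring screwed home, 0.005 at its bottom; 3 N to start it, then 2.5 N per mm
- spanner: open-end spanner, 161 x 32 x 6 mm, lying flat near the robot at the right: leave alone. Origin: middle of its underside
- tape_measure: yellow tape measure, 62 x 85 x 37 mm, beyond the strainer: leave alone. Origin: middle of its underside
- pliers: red-handled pliers, 190 x 60 x 13 mm, lying to the left of the strainer: leave alone. Origin: middle of their underside

How it is judged:
By the outcome, as a careful person would: the job done as asked, in the order asked, and still so for the second after the job is handed in, with the robot touching nothing.
It also fails if it takes over 67 s, if anything falls off the work surface, if the arm or the gripper's body presses on something with over 40 N, if the wrist force passes 120 N, or if a joint passes its speed limit or range.

## Working session

There is one attempt and no reset: what is moved stays moved. The work goes in short steps, Python scripts to look and compute and a tool call to move; the robot and the scene stay as the last step left them, time stands still between calls to the robot, and variables do not carry over. Pictures are saved under pics/ and viewed, and the job is handed in when it is done.

Besides the shell and the picture viewer there is one more tool, called after "Emit:" by a JSON object that holds its "op" and its "data". play_rows: Moves the arm, as the interface text tells. Its arguments: {"type":"object","properties":{"increments":{"type":"array"},"force":{"type":"number"}},"required":["increments"]}

```bash
mkdir -p pics; ls
python3 - <<'E'
from station import manip
import cv2,numpy as np
s=manip.sense(); print({k:np.round(v,3).tolist() for k,v in s.items()})
for c in ["scene","top","wrist"]:
    im,d=manip.snapshot(c); cv2.imwrite(f"pics/{c}0.png",im[:,:,::-1]); np.save(f"pics/{c}0.npy",d)
    m=manip.camera_model(c); print(c,{k:(np.round(v,3).tolist() if not isinstance(v,str) else v) for k,v in m.items()})
    if c!="wrist":
        for t in ["housing","disk","ring"]:
            r=manip.regions_of(c,t)
            print(c,t,[(round(float(x['p']),2),x['rect']) for x in r[:3]])
            if r: np.save(f"pics/{c}_{t}.npy",r[0]["region"])
E
```

```text
pics
{'t': 0.0, 'q': [1.143, 0.528, 1.434, 0.0, 1.181, -0.179], 'qd': [-0.0, 0.0, -0.002, -0.0, 0.002, -0.002], 'tau': [0.002, -44.235, -17.803, -0.0, 0.008, -0.0], 'tcp_pos': [0.154, 0.605, 0.23], 'tool_rot': [0.124, 0.992, -0.001, -0.0], 'force': [0.917, 0.648, 0.117], 'ft_torque': [-0.026, 0.057, -0.022], 'finger_gap': 1.0}
scene {'camera_matrix': [[449.469, 0.0, 313.884], [0.0, 449.469, 236.821], [0.0, 0.0, 1.0]], 'R': [[0.552, -0.834, 0.015], [-0.591, -0.404, -0.698], [0.588, 0.376, -0.716]], 't': [-0.127, 0.445, 0.712]}
scene housing [(0.81, [227.6, 212.8, 53.5, 43.9])]
scene disk [(0.64, [408.4, 306.9, 18.2, 14.9])]
scene ring [(0.8, [312.9, 208.6, 30.3, 22.6])]
top {'camera_matrix': [[540.973, 0.0, 322.177], [0.0, 540.973, 247.305], [0.0, 0.0, 1.0]], 'R': [[0.016, -1.0, 0.015], [-0.996, -0.017, -0.084], [0.084, -0.014, -0.996]], 't': [0.171, 0.55, 1.024]}
top housing [(0.84, [203.3, 240.2, 54.6, 63.5])]
top disk [(0.83, [444.0, 257.1, 21.9, 18.9])]
top ring []
wrist {'camera_matrix': [[371.648, 0.0, 321.216], [0.0, 371.648, 241.94], [0.0, 0.0, 1.0]], 'R': [[0.247, 0.969, -0.001], [0.916, -0.233, 0.326], [0.315, -0.081, -0.945]], 't': [-0.625, -0.042, 0.381]}
```

View pics/scene0.png

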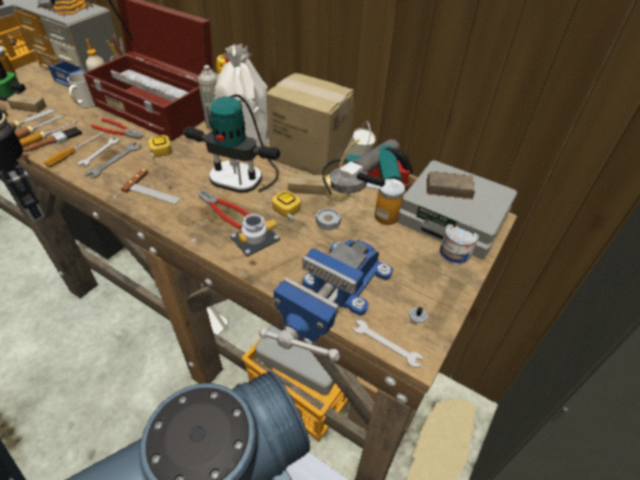

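View pics/top0.png

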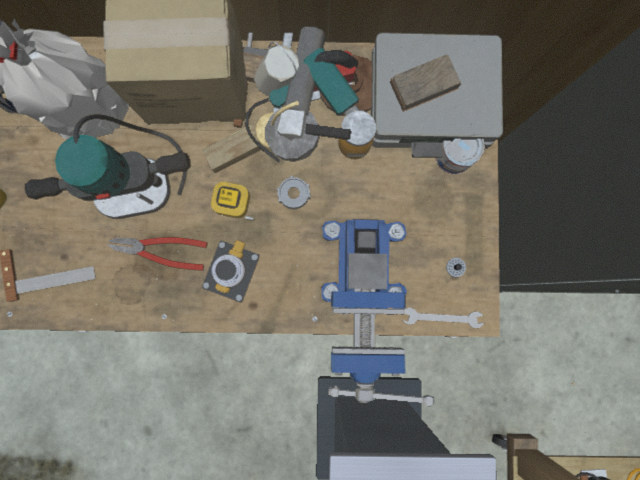

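View pics/wrist0.png

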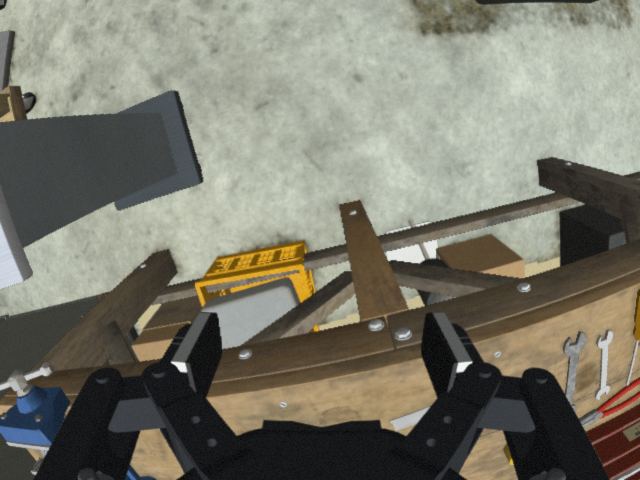

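Scene shows the housing around (255,232), ring (328,218) and disk (417,315). In the top view, the housing is at (230,270), ring (293,193) and disk (456,267), with the vise between disk and housing. Next I measure them.

```bash
cat > h.py <<'E'
from station import manip
import cv2,numpy as np
def cloud(c,d):
    m=manip.camera_model(c);K=np.array(m["camera_matrix"]);R=np.array(m["R"]);t=np.array(m["t"])
    v,u=np.mgrid[0:480,0:640]
    p=np.stack([(u-K[0,2])/K[0,0]*d,(v-K[1,2])/K[1,1]*d,d],-1)
    if c=="wrist":
        x=(u-K[0,2])/K[0,0];y=(v-K[1,2])/K[1,1];r=np.hypot(x,y)+1e-9
        s=np.tan(np.minimum(r,1.5))/r
        p=np.stack([x*s*d,y*s*d,d],-1)
    return (p-t)@R
def proj(c,X):
    m=manip.camera_model(c);K=np.array(m["camera_matrix"]);p=np.array(m["R"])@X+np.array(m["t"])
    return K[0,0]*p[0]/p[2]+K[0,2],K[1,1]*p[1]/p[2]+K[1,2]
E
python3 - <<'E'
from h import *
d=np.load("pics/top0.npy");W=cloud("top",d)
def rep(n,box,zr):
    l,t,w,h=box;P=W[t:t+h,l:l+w].reshape(-1,3);P=P[(P[:,2]>zr[0])&(P[:,2]<zr[1])]
    if len(P)<3: print(n,len(P)); return
    c,r=cv2.minEnclosingCircle(P[:,:2].astype(np.float32))
    print(n,len(P),P.mean(0).round(4),"circ",np.round(c,4),round(r,4),"z",np.percentile(P[:,2],[5,50,95]).round(4))
rep("disk",(436,250,40,36),(0.004,0.013));rep("knob",(436,250,40,36),(0.02,0.05))
rep("ring",(270,170,48,48),(0.015,0.04))
rep("neck",(200,235,65,70),(0.055,0.08));rep("body",(200,235,65,70),(0.035,0.05));rep("stub",(200,235,65,70),(0.026,0.034))
rep("bench",(470,280,20,20),(-0.05,0.05))
l,t,w,h=(330,220,80,80);print("vise z",W[t:t+h,l:l+w,2].max())
im=cv2.imread("pics/top0.png")
a=cv2.resize(im[225:315,190:270],None,fx=5,fy=5,interpolation=2);b=cv2.resize(im[165:225,260:330],None,fx=5,fy=5,interpolation=2);c=cv2.resize(im[240:295,430:485],None,fx=5,fy=5,interpolation=2)
o=np.zeros((600,800,3),np.uint8);o[:450,:400]=a;o[:300,400:750]=b;o[300:575,400:675]=c
cv2.imwrite("pics/zoom.png",o)
E
```

```text
disk 254 [ 0.5142 -0.0825  0.0075] circ [ 0.5167 -0.0856] 0.0399 z [0.0045 0.0074 0.0107]
knob 34 [ 0.514  -0.0819  0.0276] circ [ 0.5139 -0.0821] 0.0057 z [0.023  0.0283 0.0306]
ring 594 [0.6539 0.2381 0.0192] circ [0.653  0.2379] 0.0334 z [0.0154 0.0186 0.0249]
neck 586 [0.4988 0.3577 0.0615] circ [0.4988 0.358 ] 0.0264 z [0.0571 0.0613 0.0664]
body 309 [0.4965 0.3492 0.0403] circ [0.5074 0.3556] 0.0488 z [0.0355 0.0399 0.045 ]
stub 174 [0.5185 0.3463 0.031 ] circ [0.5077 0.3555] 0.0511 z [0.0267 0.0313 0.0338]
bench 399 [ 4.708e-01 -1.310e-01 -3.000e-04] circ [ 0.4708 -0.1312] 0.0266 z [-0.0029 -0.0003  0.0029]
vise z 1.063242603956561
```

View pics/zoom.png

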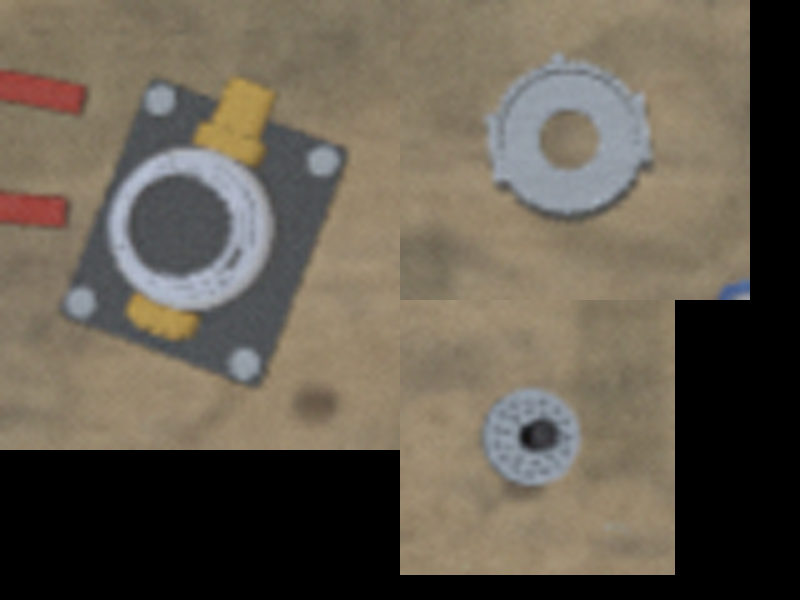

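Zoom: ring rib points up (zoom 558,60), lands at left and right, so ring yaw is about +0.15. The housing base edges give yaw of about -0.34. Next: obstacle heights, and a helper that converts targets into tool-frame increments.

```bash
cat >> h.py <<'E'
from scipy.spatial.transform import Rotation as Rn
def inc(pos,yaw=None,pose=None):
    """increment (tool axes) from measured pose to pos; yaw=world angle of tool y"""
    s=manip.sense();p=np.array(s["tcp_pos"]);R=Rn.from_quat(s["tool_rot"])
    d=R.inv().apply(np.array(pos)-p)
    y=R.apply([0,1,0]);cur=np.arctan2(y[1],y[0])
    a=cur if yaw is None else yaw
    T=Rn.from_matrix(np.array([[-np.sin(a)*-1*-1,np.cos(a),0],[np.cos(a),np.sin(a),0],[0,0,-1]]).T if 0 else np.column_stack([[-np.sin(a),np.cos(a),0],[np.cos(a),np.sin(a),0],[0,0,-1]]))
    r=(R.inv()*T).as_rotvec()
    print("pos",p.round(4),"ytool",round(cur,4),"inc",d.round(4).tolist(),r.round(4).tolist())
E
python3 - <<'E'
from h import *
d=np.load("pics/top0.npy");W=cloud("top",d)
for n,(l,t,w,h) in dict(vise=(320,218,90,92),sander=(255,90,120,60),tape=(210,178,42,38),wood=(205,140,50,30),plier=(110,235,100,40)).items():
    P=W[t:t+h,l:l+w].reshape(-1,3); print(n,np.percentile(P[:,2],[50,95,99]).round(3),P[P[:,2]>.02].min(0).round(3),P[P[:,2]>.02].max(0).round(3))
inc([.514,-.082,.19],1.32)
E
```

```text
vise [0.029 0.121 0.123] [0.432 0.026 0.02 ] [0.601 0.195 1.063]
sander [0.096 0.119 0.186] [0.459 0.082 0.02 ] [0.862 0.315 1.063]
tape [0.032 0.037 0.04 ] [0.459 0.195 0.02 ] [0.67  0.396 1.063]
wood [0.032 0.037 0.041] [0.459 0.195 0.02 ] [0.753 0.41  1.063]
plier [0.    0.012 0.015] [0.459 0.195 0.036] [0.534 0.454 1.063]
pos [0.1538 0.6057 0.2312] ytool 1.322 inc [-0.5184, -0.5778, 0.0413] [-0.0002, -0.0, 0.002]
```

Emit:
{"op": "play_rows", "data": {"increments": [[[-0.518, -0.578, 0.02], [0, 0, 0], 0.5], [[-0.518, -0.578, 0.02], [0, 0, 0], 0.5], [[-0.518, -0.578, 0.02], [0, 0, 0], 0.5], [[-0.518, -0.578, 0.02], [0, 0, 0], 0.5], [[-0.518, -0.578, 0.02], [0, 0, 0], 0.5], [[-0.518, -0.578, 0.02], [0, 0, 0], 0.5], [[-0.518, -0.578, 0.02], [0, 0, 0], 0.5], [[-0.518, -0.578, 0.02], [0, 0, 0], 0.5], [[-0.518, -0.578, 0.02], [0, 0, 0], 0.5], [[-0.518, -0.578, 0.02], [0, 0, 0], 0.5]], "force": 40}}

```text
t: 1.45
tcp_pos: [0.3864, 0.161, 0.2188]
tool_rot: [0.124, 0.992, 0.0, 0.001]
force: [0.6, 0.6, 0.2]
finger_gap: 0.497
```

```bash
python3 -c "
from h import *
inc([.514,-.082,.15],1.32)"
```

```text
pos [0.3864 0.161  0.2188] ytool 1.3221 inc [-0.1834, -0.2042, 0.0689] [0.0006, 0.0012, 0.0021]
```

Emit:
{"op": "play_rows", "data": {"increments": [[[-0.183, -0.204, 0.069], [0, 0, 0], 0.5], [[-0.183, -0.204, 0.069], [0, 0, 0], 0.5], [[-0.183, -0.204, 0.069], [0, 0, 0], 0.5], [[-0.183, -0.204, 0.069], [0, 0, 0], 0.5], [[-0.183, -0.204, 0.069], [0, 0, 0], 0.5], [[-0.183, -0.204, 0.069], [0, 0, 0], 0.5], [[-0.183, -0.204, 0.069], [0, 0, 0], 0.5], [[-0.183, -0.204, 0.069], [0, 0, 0], 0.5]]}}

```text
t: 2.25
tcp_pos: [0.5124, -0.0805, 0.1491]
tool_rot: [0.125, 0.992, 0.0, -0.001]
force: [-1.0, 0.3, 0.3]
finger_gap: 0.5
```

```bash
cat >> h.py <<'E'
def wr(name):
    m=manip.camera_model("wrist");im,d=manip.snapshot("wrist");W=cloud("wrist",d)
    cv2.imwrite(f"pics/{name}.png",im[:,:,::-1]);np.save(f"pics/{name}.npy",W);return im,d,W
E
python3 - <<'E'
from h import *
im,d,W=wr("w1")
for r in manip.regions_of("wrist","disk")[:2]:
    print(r["p"],r["rect"]);P=W[r["region"]];
    K=P[(P[:,2]>.022)&(P[:,2]<.04)];D=P[(P[:,2]>.003)&(P[:,2]<.012)]
    print(np.percentile(P[:,2],[5,50,95]),K.mean(0),len(K),cv2.minEnclosingCircle(D[:,:2].astype(np.float32)),D.mean(0))
    top=P[P[:,2]>np.percentile(P[:,2],99)-.004];print(top.mean(0))
inc([.514,-.082,.02],1.32)
E
```

```text
0.66 [297.2, 202.8, 47.2, 49.3]
[0.00682276 0.00837173 0.0291401 ] [ 0.51359112 -0.08067495  0.02840689] 217 ((0.5144205689430237, -0.08098622411489487), 0.019142713397741318) [ 0.51261928 -0.08036373  0.00814474]
[ 0.51109667 -0.08002553  0.03801501]
pos [ 0.5118 -0.0789  0.1495] ytool 1.3227 inc [-0.003, -0.0025, 0.1295] [0.0003, -0.0011, 0.0027]
```

View pics/w1.png

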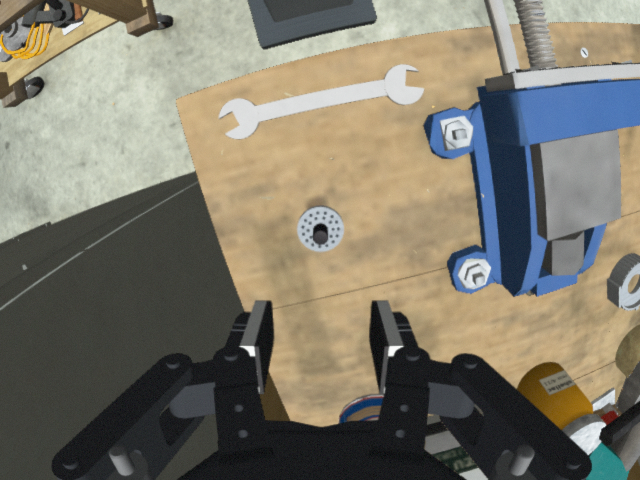

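Emit:
{"op": "play_rows", "data": {"increments": [[[-0.0025, -0.0015, 0.05], [0, 0, 0], 0.5], [[-0.0025, -0.0015, 0.1], [0, 0, 0], 0.5], [[-0.0025, -0.0015, 0.125], [0, 0, 0], 0.5], [[-0.0025, -0.0015, 0.139], [0, 0, 0], 0.5], [[-0.0025, -0.0015, 0.139], [0, 0, 0], 0.4], [[-0.0025, -0.0015, 0.139], [0, 0, 0], 0.0], [[-0.0025, -0.0015, 0.139], [0, 0, 0], 0.0], [[-0.0025, -0.0015, 0.139], [0, 0, 0], 0.0], [[-0.0025, -0.0015, 0.139], [0, 0, 0], 0.0], [[-0.0025, -0.0015, 0.139], [0, 0, 0], 0.0]], "force": 40}}

```text
t: 3.35
tcp_pos: [0.5158, -0.0822, 0.012]
tool_rot: [0.124, 0.992, -0.0, 0.002]
force: [-0.2, 0.8, 7.6]
finger_gap: 0.101
```

Run:
```python
from h import *
s=manip.sense();print(s["tcp_pos"],s["force"],s["finger_gap"])
im,d,W=wr("w2")
```

```text
[ 0.51580422 -0.08223484  0.01202936] [-0.205601    0.80086592  7.56316013] 0.10089490822862393
```

View pics/w2.png

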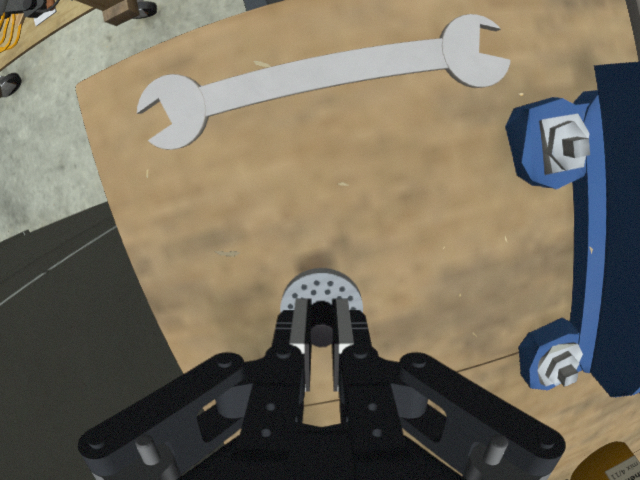

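Knob gripped (gap 0.10, about 9–12 mm, knob seen at (321,325)). Lift and go to the housing.

```bash
python3 -c "
from h import *
inc([.499,.358,.17],1.32)"
```

```text
pos [ 0.5158 -0.0822  0.012 ] ytool 1.3218 inc [0.1243, 0.4225, -0.1584] [-0.0001, 0.0032, 0.0018]
```

Emit:
{"op": "play_rows", "data": {"increments": [[[0, 0, -0.02], [0, 0, 0], 0.0], [[0, 0, -0.06], [0, 0, 0], 0.0], [[0, 0, -0.105], [0, 0, 0], 0.0], [[0.002, 0.005, -0.155], [0, 0, 0], 0.0], [[0.012, 0.04, -0.165], [0, 0, 0], 0.0], [[0.025, 0.085, -0.165], [0, 0, 0], 0.0], [[0.038, 0.13, -0.165], [0, 0, 0], 0.0], [[0.052, 0.176, -0.165], [0, 0, 0], 0.0], [[0.065, 0.222, -0.165], [0, 0, 0], 0.0], [[0.078, 0.267, -0.165], [0, 0, 0], 0.0]]}}

```text
t: 4.4
tcp_pos: [0.5044, 0.1978, 0.1761]
tool_rot: [0.124, 0.992, 0.0, 0.0]
force: [0.9, -0.5, -0.3]
finger_gap: 0.103
```

```bash
python3 -c "
from h import *
inc([.499,.358,.17],1.32)"
```

```text
pos [0.5044 0.1978 0.1761] ytool 1.3218 inc [0.0447, 0.154, 0.0061] [0.0003, 0.0009, 0.0018]
```

Emit:
{"op": "play_rows", "data": {"increments": [[[0.015, 0.05, 0], [0, 0, 0], 0.0], [[0.029, 0.1, 0], [0, 0, 0], 0.0], [[0.04, 0.138, 0], [0, 0, 0], 0.0], [[0.0445, 0.154, 0], [0, 0, 0], 0.0], [[0.0445, 0.154, 0], [0, 0, 0], 0.0], [[0.0445, 0.154, 0], [0, 0, 0], 0.0]]}}

```text
t: 5.0
tcp_pos: [0.4992, 0.3553, 0.1753]
tool_rot: [0.124, 0.992, -0.001, -0.0]
force: [-0.8, 0.6, -1.2]
finger_gap: 0.104
```

Run:
```python
from h import *
im,d,W=wr("w3")
r=manip.regions_of("wrist","housing")
print([(x["p"],x["rect"]) for x in r])
P=W[r[0]["region"]];
for a,b in((.063,.069),(.055,.062),(.041,.047)):
    Q=P[(P[:,2]>a)&(P[:,2]<b)];print(a,len(Q),cv2.minEnclosingCircle(Q[:,:2].astype(np.float32)) if len(Q) else 0)
    if len(Q)>20: print(cv2.fitEllipse(cv2.convexHull((Q[:,:2]).astype(np.float32))))
r=manip.regions_of("wrist","disk")
print([(x["p"],x["rect"]) for x in r])
print(manip.sense()["tcp_pos"])
```

```text
[(0.9, [275.5, 154.1, 102.7, 117.8])]
0.063 1172 ((0.5000447630882263, 0.3583172857761383), 0.026376744732260704)
((0.4998963475227356, 0.3583901822566986), (0.05159953981637955, 0.051805514842271805), 21.852388381958008)
0.055 2052 ((0.49993348121643066, 0.35850587487220764), 0.026421982795000076)
((0.4978768825531006, 0.3586464822292328), (0.047102462500333786, 0.05379829928278923), 170.93350219726562)
0.041 789 ((0.49917712807655334, 0.3587910532951355), 0.02944287098944187)
((0.49948349595069885, 0.3587096631526947), (0.05782280117273331, 0.05850725248456001), 176.3090362548828)
[(0.91, [279.5, 267.1, 80.3, 84.5])]
[0.49977108 0.35435419 0.17543479]
```

View pics/w3.png

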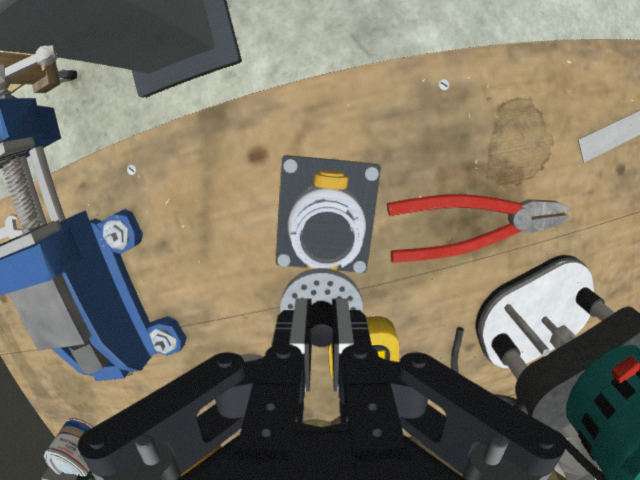

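Run:
```python
from h import *
W=np.load("pics/w3.npy");im=cv2.imread("pics/w3.png")
P=W[267:312,279:365].reshape(-1,3)
D=P[(P[:,2]>.155)&(P[:,2]<.185)];print(np.percentile(D[:,2],[5,25,50,75,95]).round(4))
D=P[(P[:,2]>.168)&(P[:,2]<.1765)]
# circle fit on far rim (hull pts far from the fingers)
h=cv2.convexHull(D[:,:2].astype(np.float32))[:,0]
R=manip.sense();
tx=np.array([-.969,.246])
c0=h.mean(0);s=(h-c0)@tx; hh=h[s>np.percentile(s,40)]
A=np.c_[2*hh,np.ones(len(hh))];x=np.linalg.lstsq(A,(hh**2).sum(1),rcond=None)[0];print(x[:2],np.sqrt(x[2]+x[0]**2+x[1]**2))
# fixed radius
from scipy.optimize import least_squares
f=least_squares(lambda c:np.hypot(*(hh-c).T)-.0187,x[:2]);print(f.x,np.abs(f.fun).max())
print(D.min(0),D.max(0))
# tilt: plane of disk
A=np.c_[D[:,:2]-D[:,:2].mean(0),np.ones(len(D))];print("tilt",np.linalg.lstsq(A,D[:,2],rcond=None)[0])
cv2.imwrite("pics/z3.png",cv2.resize(im[145:320,260:390],None,fx=4.5,fy=3.4*1,interpolation=2)[:600])
cv2.imwrite("pics/z3.png",cv2.resize(im[180:275,270:385],None,fx=6,fy=6,interpolation=2))
```

```text
[0.1676 0.1707 0.1713 0.172  0.1823]
[0.49802039 0.35517747] 0.01847333548634033
[0.49829717 0.3551177 ] 0.00022404639643709354
[0.4793857  0.33687752 0.16802636] [0.50391636 0.37362439 0.17643411]
tilt [ 0.05396058 -0.01416223  0.17118904]
```

View pics/z3.png

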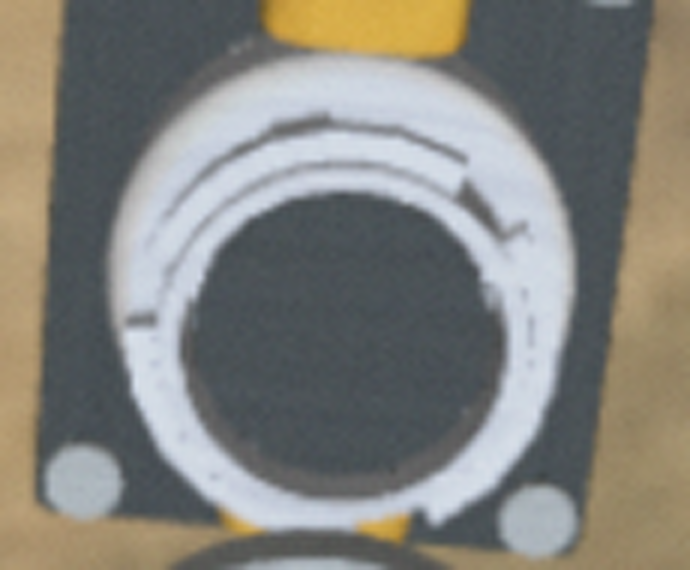

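Run:
```python
from h import *
W=np.load("pics/w3.npy")
Q=W[120:250,180:450].reshape(-1,3);Q=Q[abs(Q[:,2])<.006]
A=np.c_[Q[:,:2]-Q[:,:2].mean(0),np.ones(len(Q))];print("bench",np.linalg.lstsq(A,Q[:,2],rcond=None)[0])
for i in range(3):
    s=manip.sense();print(s["t"],s["tcp_pos"],s["qd"].round(3) if hasattr(s["qd"],"round") else s["qd"]);manip.snapshot("top")
# project gap candidates
im=cv2.imread("pics/w3.png");m=manip.camera_model("wrist");K=np.array(m["camera_matrix"]);R=np.array(m["R"]);t=np.array(m["t"])
def pw(X):
    p=R@X+t;th=np.arctan2(np.hypot(p[0],p[1]),p[2]);ph=np.arctan2(p[1],p[0]);return K[0,0]*th*np.cos(ph)+K[0,2],K[1,1]*th*np.sin(ph)+K[1,2]
C=np.array([.5000,.3585])
big=cv2.resize(im[180:275,270:385],None,fx=6,fy=6,interpolation=2)
for a in np.linspace(0,2*np.pi,360):
    for r,z,col in((.026,.063,(0,255,0)),(.0195,.066,(0,0,255))):
        u,v=pw(np.array([C[0]+r*np.cos(a),C[1]+r*np.sin(a),z]));cv2.circle(big,(int((u-270+.5)*6),int((v-180+.5)*6)),1,col,-1)
for g in(-.08,):
  for k in range(3):
    for e in(-.2,.2):
      a=g+e+k*2*np.pi/3
      q=[pw(np.array([C[0]+r*np.cos(a),C[1]+r*np.sin(a),.063])) for r in(.0225,.026)]
      q=[(int((u-270+.5)*6),int((v-180+.5)*6)) for u,v in q];cv2.line(big,q[0],q[1],(255,0,0),2)
cv2.imwrite("pics/z3b.png",big)
```

```text
bench [ 6.02647279e-04 -3.84141317e-04  6.85428171e-06]
5.15 [0.49977108 0.35435419 0.17543479] [-0.004  0.001 -0.004  0.004  0.     0.003]
5.2 [0.49988439 0.35447753 0.17547765] [ 0.003  0.002 -0.005  0.005 -0.002  0.   ]
5.25 [0.49998567 0.35466758 0.17551743] [ 0.005  0.001 -0.006  0.003  0.     0.001]
```

View pics/z3b.png

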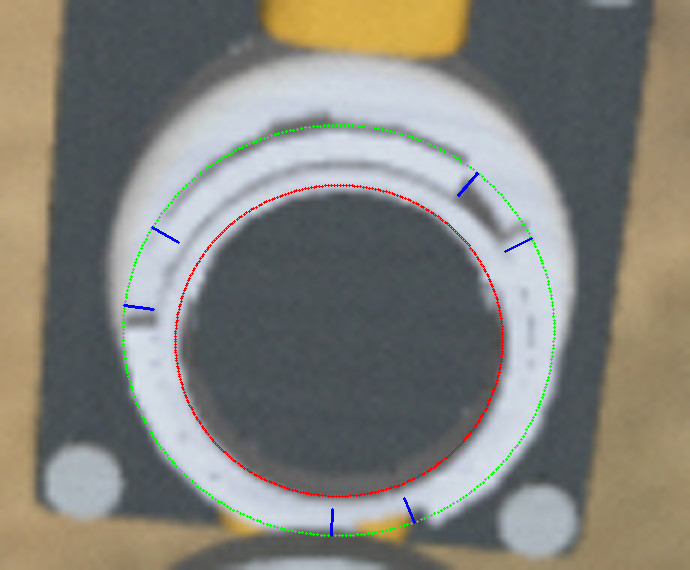

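The overlay fits: neck at (0.500,0.3585), gap middle at about -0.05 rad. The gap is visible at zoom (490,210). The held disk is offset about 2 to 3 mm from the mouth. Descend to just above the rim.

Emit:
{"op": "play_rows", "data": {"increments": [[[0, 0.002, 0.03], [0, 0, 0], 0.0], [[0, 0.002, 0.06], [0, 0, 0], 0.0], [[0, 0.002, 0.08], [0, 0, 0], 0.0], [[0, 0.002, 0.085], [0, 0, 0], 0.0], [[0, 0.002, 0.085], [0, 0, 0], 0.0], [[0, 0.002, 0.085], [0, 0, 0], 0.0], [[0, 0.002, 0.085], [0, 0, 0], 0.0], [[0, 0.002, 0.085], [0, 0, 0], 0.0]]}}

```text
t: 6.1
tcp_pos: [0.5009, 0.3584, 0.0917]
tool_rot: [0.124, 0.992, 0.001, 0.001]
force: [-0.3, 0.6, -1.3]
finger_gap: 0.105
```

```bash
cat > dk.py <<'E'
from h import *
import sys
n=sys.argv[1]
s=manip.sense();print(s["tcp_pos"].round(4) if hasattr(s["tcp_pos"],"round") else s["tcp_pos"],s["force"])
im,d,W=wr(n);s=manip.sense();z0=s["tcp_pos"][2]
P=W[255:312,270:375].reshape(-1,3);D=P[(P[:,2]>z0-.0085)&(P[:,2]<z0+.0005)]
h=cv2.convexHull(D[:,:2].astype(np.float32))[:,0]
sx=(h-h.mean(0))@np.array([-.969,.246]);hh=h[sx>np.percentile(sx,40)]
from scipy.optimize import least_squares
f=least_squares(lambda c:np.hypot(*(hh-c).T)-.0187,h.mean(0),loss='soft_l1',f_scale=.0005);print("disk",f.x,np.abs(f.fun).max(),np.median(D[:,2]))
A=np.c_[D[:,:2]-D[:,:2].mean(0),np.ones(len(D))];print("tilt",np.linalg.lstsq(A,D[:,2],rcond=None)[0])
Q=W[150:330,230:430].reshape(-1,3);Q=Q[(Q[:,2]>.041)&(Q[:,2]<.047)]
Q=Q[np.hypot(Q[:,0]-.5,Q[:,1]-.3585)<.033]
print("body",len(Q),cv2.minEnclosingCircle(Q[:,:2].astype(np.float32)))
cv2.imwrite(f"pics/{n}z.png",cv2.resize(cv2.imread(f"pics/{n}.png")[180:330,230:430],None,fx=4,fy=4,interpolation=2))
E
python3 dk.py w4
```

```text
[0.5009 0.3584 0.0917] [-0.32965553  0.57980987 -1.31689337]
disk [0.49949273 0.35885385] 0.00019754580968945473 0.08730083775684092
tilt [ 0.07441006 -0.01848771  0.08718464]
body 1592 ((0.49850472807884216, 0.35897526144981384), 0.02924259752035141)
```

View pics/w4z.png

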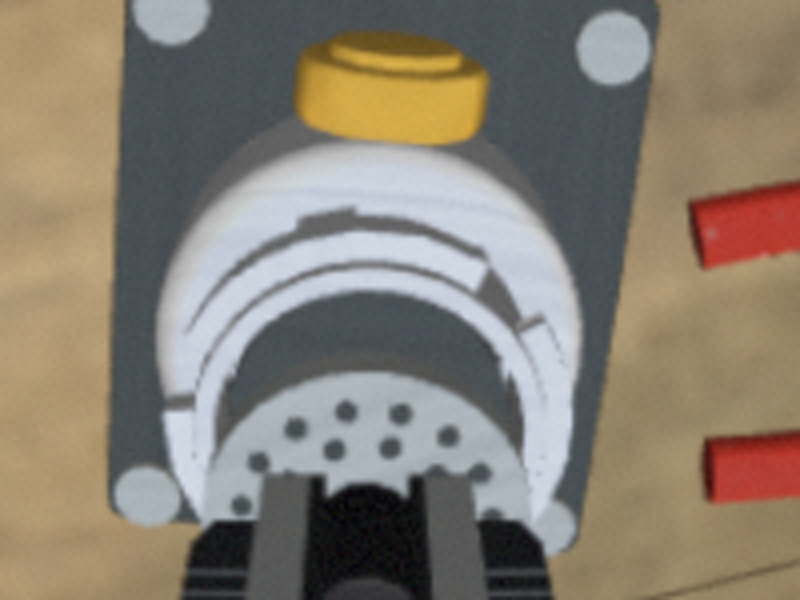

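Emit:
{"op": "play_rows", "data": {"increments": [[[-0.0005, 0, 0.002], [0, 0.035, 0], 0.0], [[-0.0005, 0, 0.005], [0, 0.07, 0], 0.0], [[-0.0005, 0, 0.008], [0, 0.07, 0], 0.0], [[-0.0005, 0, 0.011], [0, 0.07, 0], 0.0], [[-0.0005, 0, 0.013], [0, 0.07, 0], 0.0], [[-0.0005, 0, 0.015], [0, 0.07, 0], 0.0], [[-0.0005, 0, 0.015], [0, 0.07, 0], 0.0]]}}

```text
t: 6.85
tcp_pos: [0.5003, 0.3581, 0.0752]
tool_rot: [0.124, 0.992, 0.004, -0.035]
force: [0.5, 0.1, -0.1]
finger_gap: 0.103
```

```bash
python3 dk.py w5
```

```text
[0.5003 0.3581 0.0752] [ 0.4829286   0.09891387 -0.1462214 ]
disk [0.49649103 0.36007523] 0.0005104968786926942 0.07185799447910485
tilt [ 0.04988435 -0.01426687  0.07156372]
body 1757 ((0.49819767475128174, 0.3595741391181946), 0.029596883803606033)
```

View pics/w5z.png

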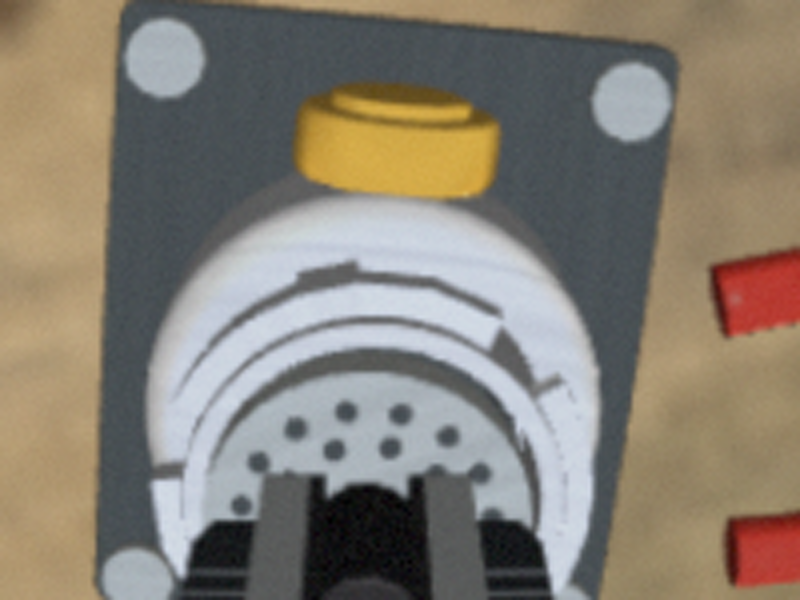

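Emit:
{"op": "play_rows", "data": {"increments": [[[0, 0, 0.001], [0, 0, 0], 0.0], [[0, 0, 0.0025], [0, -0.02, 0], 0.0], [[0, 0, 0.0025], [0, -0.02, 0], 0.0], [[0, 0, 0.0025], [0, -0.02, 0], 0.0]]}}

```text
t: 7.3
tcp_pos: [0.5008, 0.3581, 0.0735]
tool_rot: [0.124, 0.992, 0.003, -0.024]
force: [0.3, -0.3, 2.1]
finger_gap: 0.105
```

```bash
python3 dk.py w6
```

```text
[0.5008 0.3581 0.0735] [ 0.29394169 -0.29136303  2.08127767]
disk [0.49504661 0.36027779] 0.002757300602834998 0.06920567324529545
tilt [ 0.07967623 -0.029633    0.06842077]
body 1826 ((0.4989793598651886, 0.3592764437198639), 0.02955319918692112)
```

Emit:
{"op": "play_rows", "data": {"increments": [[[0, 0, 0.0], [0, 0, 0], 0.25], [[0, 0, 0], [0, 0, 0], 0.4], [[0, 0, 0], [0, 0, 0], 0.4], [[0, 0, -0.005], [0, 0, 0], 0.4], [[0, 0, -0.03], [0, -0.05, 0], 0.4], [[0.0, 0, -0.075], [0, -0.05, 0], 0.4], [[0.0, 0, -0.1], [0, -0.05, 0], 0.4], [[0.0, 0, -0.1], [0, -0.05, 0], 0.4]]}}

```text
t: 8.15
tcp_pos: [0.5082, 0.3582, 0.1777]
tool_rot: [0.124, 0.992, 0.003, 0.004]
force: [0.8, -0.8, 0.0]
finger_gap: 0.399
```

Run:
```python
from h import *
im,d,W=wr("w7")
r=manip.regions_of("wrist","disk");print([(x["p"],x["rect"]) for x in r])
P=W[r[0]["region"]];D=P[(P[:,2]>.06)&(P[:,2]<.075)]
A=np.c_[D[:,:2]-D[:,:2].mean(0),np.ones(len(D))];print("tilt",np.linalg.lstsq(A,D[:,2],rcond=None)[0],np.median(D[:,2]),cv2.minEnclosingCircle(D[:,:2].astype(np.float32)))
Kn=P[(P[:,2]>.086)&(P[:,2]<.095)];print("knob",len(Kn),Kn.mean(0) if len(Kn) else 0)
cv2.imwrite("pics/w7z.png",cv2.resize(im[:,:,::-1][140:290,230:430],None,fx=4,fy=4,interpolation=2))
inc([.6535,.238,.2],1.72)
```

```text
[(0.73, [293.7, 198.5, 47.4, 55.3])]
tilt [ 0.00707112 -0.00322635  0.06668876] 0.06665107536414966 ((0.49751126766204834, 0.35705137252807617), 0.019394829869270325)
knob 233 [0.49766424 0.35753899 0.08746812]
pos [0.5053 0.3568 0.1734] ytool 1.3219 inc [-0.1729, -0.0786, -0.0265] [0.0005, 0.0008, -0.3981]
```

View pics/w7z.png

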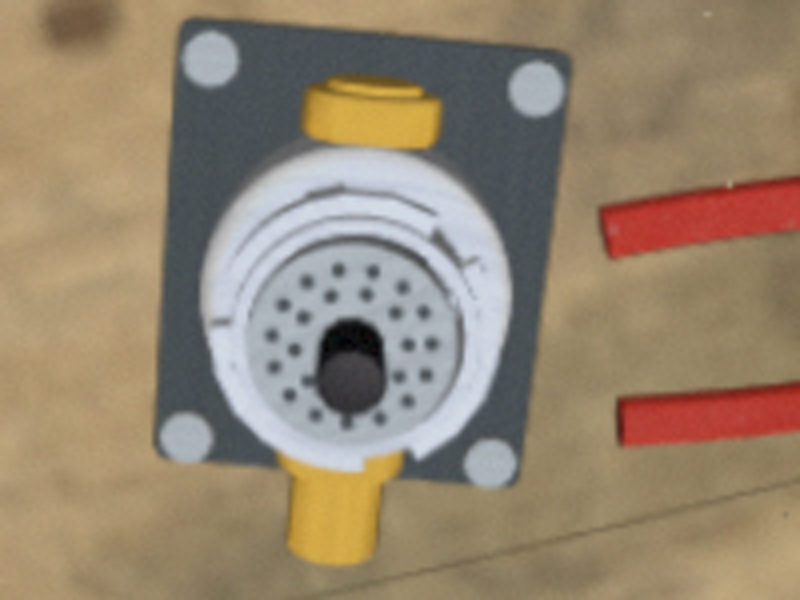

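Disk released, sitting level in the mouth; the knob is upright at (350,370) in the zoom and the gap is visible at (390,460). Now the ring.

Emit:
{"op": "play_rows", "data": {"increments": [[[-0.05, -0.022, -0.01], [0, 0, -0.13], 0.6], [[-0.1, -0.045, -0.01], [0, 0, -0.26], 0.8], [[-0.14, -0.065, -0.01], [0, 0, -0.395], 0.8], [[-0.173, -0.079, -0.01], [0, 0, -0.395], 0.8], [[-0.173, -0.079, -0.01], [0, 0, -0.395], 0.8], [[-0.173, -0.079, -0.01], [0, 0, -0.395], 0.8], [[-0.173, -0.079, -0.01], [0, 0, -0.395], 0.8], [[-0.173, -0.079, -0.01], [0, 0, -0.395], 0.8]]}}

```text
t: 9.05
tcp_pos: [0.6517, 0.2388, 0.182]
tool_rot: [-0.074, 0.997, -0.0, -0.001]
force: [0.1, -1.3, -0.6]
finger_gap: 0.798
```

Run:
```python
from h import *
im,d,W=wr("w8")
r=manip.regions_of("wrist","ring");print([(x["p"],x["rect"]) for x in r])
P=W[r[0]["region"]];Q=P[(P[:,2]>.014)&(P[:,2]<.03)]
print(np.percentile(P[:,2],[5,50,95]),cv2.minEnclosingCircle(Q[:,:2].astype(np.float32)),Q.mean(0))
T=P[(P[:,2]>.0215)&(P[:,2]<.028)];c=T[:,:2].astype(np.float32);print("top rim",len(T),cv2.minEnclosingCircle(c),cv2.fitEllipse(cv2.convexHull(c)),cv2.minAreaRect(c))
x,y,w,h=map(int,r[0]["rect"])
cv2.imwrite("pics/w8.png",im[:,:,::-1])
cv2.imwrite("pics/w8z.png",cv2.resize(im[:,:,::-1][y-15:y+h+15,x-15:x+w+15],None,fx=5,fy=5,interpolation=2))
inc([.6535,.238,.1],1.72)
print(x-15,y-15)
```

```text
[(0.56, [283.0, 183.1, 76.6, 76.1])]
[0.00966316 0.01861479 0.02476033] ((0.6544938087463379, 0.239193856716156), 0.033675264567136765) [0.65531514 0.23904112 0.01989156]
top rim 946 ((0.6544938087463379, 0.239193856716156), 0.033675264567136765) ((0.6557761430740356, 0.23955059051513672), (0.06087062507867813, 0.06629931926727295), 2.5167744159698486) ((0.656524658203125, 0.23904328048229218), (0.06184665858745575, 0.06203032284975052), 10.03216552734375)
pos [0.6523 0.2389 0.1827] ytool 1.7189 inc [-0.0011, -0.001, 0.0827] [0.0, -0.0008, -0.0011]
268 168
```

View pics/w8.png

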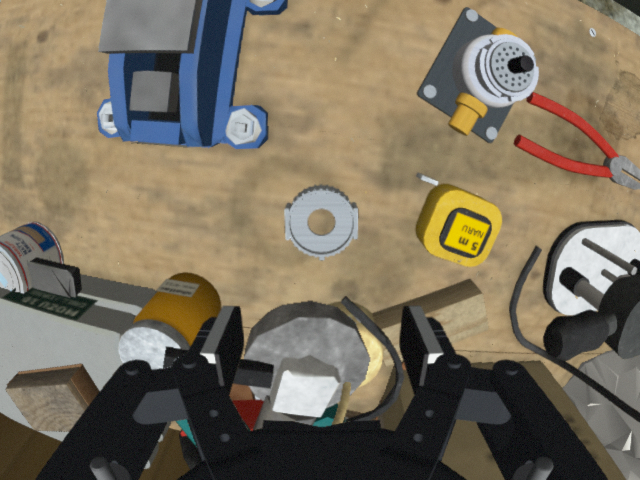

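View pics/w8z.png

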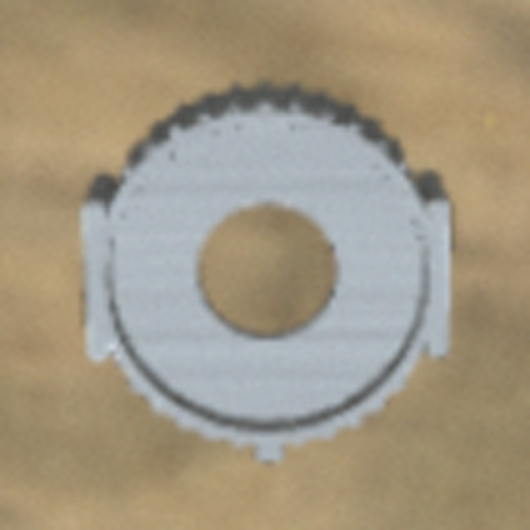

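Run:
```python
from h import *
W=np.load("pics/w8.npy");m=manip.camera_model("wrist");K=np.array(m["camera_matrix"]);R=np.array(m["R"]);t=np.array(m["t"])
def ray(u,v,z):
    x=(u-K[0,2])/K[0,0];y=(v-K[1,2])/K[0,0];th=np.hypot(x,y);d=np.array([x/th*np.sin(th),y/th*np.sin(th),np.cos(th)])
    C=-R.T@t;D=R.T@d;return C+D*(z-C[2])/D[2]
f=lambda a,b,z:ray(268+a/5-.4,168+b/5-.4,z).round(4)
print("hole",f(268,271,.018),"landsL",f(91,280,.02),"R",f(443,279,.02),"rib",f(268,455,.024))
T=np.load("pics/top0.npy");P=cloud("top",T).reshape(-1,3)
y=1.719;e=(P[:,:2]-[.6545,.2385])@np.array([[-np.sin(y),np.cos(y)],[np.cos(y),np.sin(y)]])
for a,b in((.045,.055),(.055,.06),(.065,.09)):
    k=(abs(e[:,0])<a)&(abs(e[:,1])<b)&(P[:,2]>.03)&(P[:,2]<.4);print(a,b,k.sum(),e[k][:5],P[k][:5])
```

```text
hole [0.6558 0.2394 0.018 ] landsL [0.6612 0.2095 0.02  ] R [0.6521 0.2692 0.02  ] rib [0.687 0.244 0.024]
0.045 0.055 0 [] []
0.055 0.06 163 [[-0.05489769 -0.02419941]
 [-0.0539969  -0.02960321]
 [-0.05383299 -0.03141175]
 [-0.05493859 -0.03698396]
 [-0.0544651  -0.01133299]] [[0.71236922 0.22267215 0.09552561]
 [0.71227624 0.21719458 0.09629897]
 [0.71238118 0.21538166 0.09603711]
 [0.71429746 0.21003378 0.08913401]
 [0.71004149 0.23533366 0.09637134]]
0.065 0.09 433 [[-0.06489351 -0.04205463]
 [-0.06462573 -0.04568308]
 [-0.06441428 -0.04748985]
 [-0.06496473 -0.02558988]
 [-0.06459876 -0.03465205]] [[0.724892   0.20648867 0.09843779]
 [0.72516294 0.20286045 0.09772082]
 [0.7252206  0.20104226 0.09764504]
 [0.72253123 0.22278344 0.09908897]
 [0.72350741 0.21376657 0.09618677]]
```

Emit:
{"op": "play_rows", "data": {"increments": [[[-0.0027, 0, 0.05], [0, 0, 0], 0.9], [[-0.0027, 0, 0.1], [0, 0, 0], 0.9], [[-0.0027, 0, 0.14], [0, 0, 0], 0.9], [[-0.0027, 0, 0.165], [0, 0, 0], 0.9], [[-0.0027, 0, 0.177], [0, 0, 0], 0.9], [[-0.0027, 0, 0.18], [0, 0, 0], 0.9], [[-0.0027, 0, 0.18], [0, 0, 0], 0.9]]}}

```text
t: 9.85
tcp_pos: [0.6568, 0.2386, 0.0037]
tool_rot: [-0.073, 0.997, 0.0, 0.001]
force: [0.6, 0.1, 0.6]
finger_gap: 0.903
```

Run:
```python
from h import *
im,d,W=wr("w9");s=manip.sense();print(s["tcp_pos"],s["force"])
```

```text
[0.65739551 0.23857632 0.00450867] [-0.65106901  0.8939071   0.31281607]
```

View pics/w9.png

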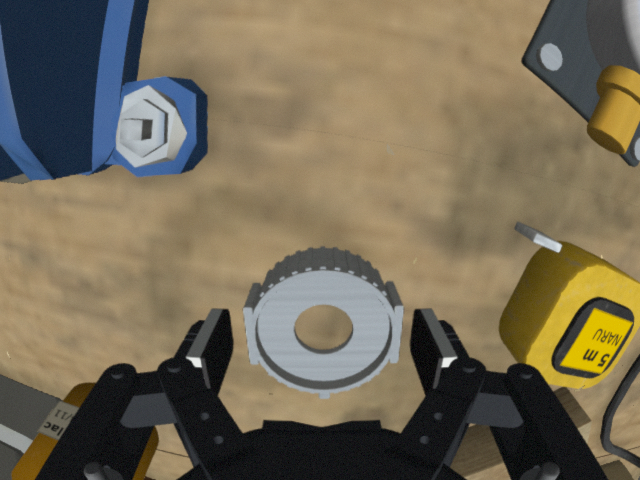

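Run:
```python
from h import *
W=np.load("pics/w9.npy");s=manip.sense();p=np.array(s["tcp_pos"]);R=Rn.from_quat(s["tool_rot"]).as_matrix()
L=(W-p)@R
for n,(u0,u1,v0,v1) in dict(padL=(196,232,306,372),padR=(412,450,306,372)).items():
    Q=L[v0:v1,u0:u1].reshape(-1,3);w=W[v0:v1,u0:u1].reshape(-1,3);k=w[:,2]>.012;Q=Q[k];print(n,len(Q),np.percentile(Q,[1,5,50,95,99],axis=0).round(4).tolist())
Q=L[240:400,240:405].reshape(-1,3);w=W[240:400,240:405].reshape(-1,3);k=(w[:,2]>.014)&(w[:,2]<.03);Q=Q[k];print("ring",np.percentile(Q,[0,1,50,99,100],axis=0).round(4).tolist())
for v in (300,312,320,330,345,360): print(v,[(u,L[v,u].round(3).tolist()) for u in (208,216,222,228,231,248,252)])
```

```text
padL 2062 [[-0.0098, -0.0491, -0.0492], [-0.0065, -0.0446, -0.0473], [0.0081, -0.0386, -0.0297], [0.0113, -0.038, -0.014], [0.0118, -0.0378, -0.0115]]
padR 2177 [[-0.0097, 0.038, -0.0552], [-0.0061, 0.0383, -0.0475], [0.0082, 0.0389, -0.0302], [0.0113, 0.0478, -0.0144], [0.0121, 0.0501, -0.0115]]
ring [[-0.0313, -0.0303, -0.0221], [-0.026, -0.0289, -0.021], [0.0044, 0.0009, -0.0146], [0.0315, 0.0306, -0.0107], [0.0327, 0.0322, -0.0096]]
300 [(208, [0.005, -0.052, 0.004]), (216, [0.005, -0.048, 0.005]), (222, [0.006, -0.045, 0.003]), (228, [0.006, -0.042, 0.003]), (231, [0.005, -0.041, 0.005]), (248, [0.015, -0.029, -0.014]), (252, [0.015, -0.027, -0.013])]
312 [(208, [-0.001, -0.053, 0.003]), (216, [0.011, -0.042, -0.017]), (222, [0.011, -0.039, -0.016]), (228, [0.008, -0.038, -0.012]), (231, [-0.0, -0.041, 0.003]), (248, [0.014, -0.028, -0.02]), (252, [0.013, -0.026, -0.019])]
320 [(208, [0.011, -0.044, -0.023]), (216, [0.011, -0.04, -0.023]), (222, [0.01, -0.038, -0.022]), (228, [0.005, -0.039, -0.012]), (231, [-0.005, -0.042, 0.004]), (248, [0.01, -0.028, -0.02]), (252, [0.01, -0.026, -0.021])]
330 [(208, [0.012, -0.041, -0.031]), (216, [0.012, -0.038, -0.031]), (222, [0.006, -0.039, -0.022]), (228, [0.001, -0.039, -0.014]), (231, [-0.001, -0.038, -0.012]), (248, [0.005, -0.028, -0.021]), (252, [0.005, -0.027, -0.02])]
345 [(208, [0.011, -0.039, -0.04]), (216, [0.006, -0.038, -0.033]), (222, [0.002, -0.038, -0.026]), (228, [-0.004, -0.038, -0.019]), (231, [-0.008, -0.039, -0.013]), (248, [-0.003, -0.03, -0.019]), (252, [-0.002, -0.028, -0.02])]
360 [(208, [0.007, -0.039, -0.043]), (216, [0.084, 0.0, -0.143]), (222, [-0.003, -0.038, -0.03]), (228, [-0.01, -0.038, -0.021]), (231, [-0.029, -0.045, 0.004]), (248, [-0.028, -0.036, 0.004]), (252, [-0.009, -0.028, -0.021])]
```

Emit:
{"op": "play_rows", "data": {"increments": [[[0.002, 0.001, 0.006], [0, 0, 0], 0.9], [[0.002, 0.001, 0.009], [0, 0, 0], 0.9], [[0.002, 0.001, 0.009], [0, 0, 0], 0.8], [[0.002, 0.001, 0.009], [0, 0, 0], 0.65], [[0.002, 0.001, 0.009], [0, 0, 0], 0.6], [[0.002, 0.001, 0.009], [0, 0, 0], 0.6], [[0.002, 0.001, 0.009], [0, 0, 0], 0.6]], "force": 50}}

```text
t: 10.6
tcp_pos: [0.6547, 0.2389, -0.0052]
tool_rot: [-0.073, 0.997, 0.0, 0.001]
force: [-1.7, 0.2, 5.9]
finger_gap: 0.713
```

Run:
```python
from h import *
im,d,W=wr("w10");s=manip.sense();print(s["tcp_pos"],s["force"],s["finger_gap"])
```

```text
[ 0.65471938  0.23890392 -0.00511837] [ 0.1880638  -0.07354655  5.61989107] 0.7135439203573787
```

View pics/w10.png

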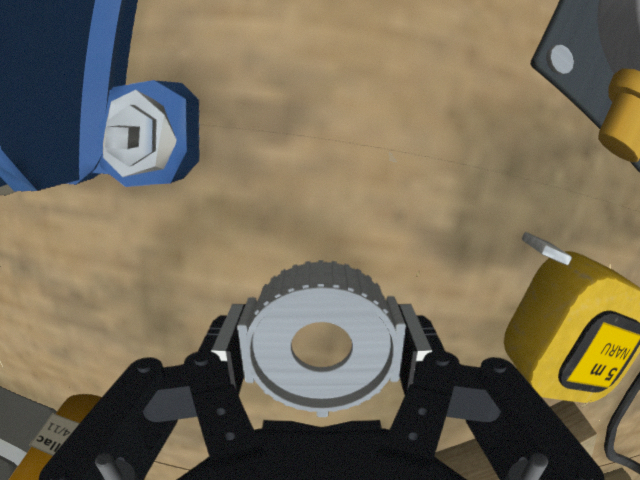

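```bash
cat >> h.py <<'E'
from scipy.optimize import least_squares
def ringfit(W,p,R,box=(215,430,230,440)):
    """ring centre in tool frame from its near-base rim/lip hole"""
    L=(W-p)@R;u0,u1,v0,v1=box
    return L[v0:v1,u0:u1].reshape(-1,3)
E
python3 - <<'E'
from h import *
W=np.load("pics/w10.npy");s=manip.sense();p=np.array(s["tcp_pos"]);R=Rn.from_quat(s["tool_rot"]).as_matrix()
L=(W-p)@R
Z=L[343,300-20:300+60,2]
M=((L[...,2]>-.0265)&(L[...,2]<-.0195)).astype(np.uint8)
M[:, :240]=0;M[:,405:]=0;M[:270]=0;M[425:]=0
# hole: pixels near the centre whose depth is the bench
H=((L[...,2]>-.012)).astype(np.uint8);n,lab,st,ce=cv2.connectedComponentsWithStats(H)
l=lab[343,322];print(st[l],ce[l])
# rim of hole -> lip top points (3 px outside)
hm=(lab==l).astype(np.uint8);ringb=cv2.dilate(hm,np.ones((7,7)))-cv2.dilate(hm,np.ones((3,3)))
Q=L[(ringb>0)];Q=Q[(Q[:,2]<-.019)];print(len(Q),np.percentile(Q[:,2],[5,50,95]))
f=least_squares(lambda c:np.hypot(Q[:,0]-c[0],Q[:,1]-c[1])-c[2],[0,0,.012],loss='soft_l1',f_scale=.0005);print("lip hole",f.x)
k=M>0;Q=L[k];h=cv2.convexHull(Q[:,:2].astype(np.float32))[:,0];h=h[h[:,0]>.008]
f=least_squares(lambda c:np.hypot(h[:,0]-c[0],h[:,1]-c[1])-c[2],[0,0,.0295],loss='soft_l1',f_scale=.0005);print("outer",f.x,len(h))
inc([.499,.358,.16],1.719)
E
```

```text
[ 292  322   60   45 2107] [321.36402468 344.07024205]
452 [-0.02386966 -0.02272392 -0.02061856]
lip hole [-0.00022215  0.00017327  0.01267272]
outer [-0.00643661  0.00025423  0.03613811] 17
pos [ 0.6547  0.2389 -0.0051] ytool 1.7169 inc [0.1365, 0.1405, -0.1653] [0.0001, 0.0016, -0.0021]
```

Emit:
{"op": "play_rows", "data": {"increments": [[[0, 0, -0.03], [0, 0, 0], 0.6], [[0, 0, -0.075], [0, 0, 0], 0.6], [[0, 0, -0.12], [0, 0, 0], 0.6], [[0.01, 0.01, -0.16], [0, 0, 0], 0.6], [[0.04, 0.041, -0.165], [0, 0, 0], 0.6], [[0.075, 0.077, -0.165], [0, 0, 0], 0.6], [[0.105, 0.108, -0.165], [0, 0, 0], 0.6], [[0.13, 0.134, -0.165], [0, 0, 0], 0.6], [[0.136, 0.14, -0.165], [0, 0, 0], 0.6], [[0.136, 0.14, -0.165], [0, 0, 0], 0.6]]}}

```text
t: 11.65
tcp_pos: [0.4977, 0.3582, 0.1585]
tool_rot: [-0.074, 0.997, -0.0, -0.0]
force: [0.1, 0.7, -1.2]
finger_gap: 0.718
```

```bash
cat > rk.py <<'E'
from h import *
import sys
n=sys.argv[1]
im,d,W=wr(n);s=manip.sense();p=np.array(s["tcp_pos"]);R=Rn.from_quat(s["tool_rot"]).as_matrix();L=(W-p)@R
print(p.round(4),np.round(s["force"],1),s["finger_gap"],s["t"])
k=(W[...,2]>.041)&(W[...,2]<.047)&(np.hypot(W[...,0]-.5,W[...,1]-.3585)<.034);Q=W[k]
print("body",len(Q),cv2.minEnclosingCircle(Q[:,:2].astype(np.float32)) if len(Q)>10 else 0)
k=(W[...,2]>.0635)&(W[...,2]<.0675)&(np.hypot(W[...,0]-.5,W[...,1]-.3585)<.03);Q=W[k]
print("neck",len(Q),cv2.minEnclosingCircle(Q[:,:2].astype(np.float32)) if len(Q)>10 else 0)
# ring lip top, in tool frame
B=np.zeros(W.shape[:2],bool);B[300:400,270:375]=1
Q=L[B&(L[...,2]>-.026)&(L[...,2]<-.019)]
print("lip z",np.percentile(Q[:,2],[5,50,95]).round(4)if len(Q) else 0)
cv2.imwrite(f"pics/{n}z.png",cv2.resize(im[:,:,::-1][150:420,200:440],None,fx=2.2,fy=2.2,interpolation=2))
inc([.5,.3585,.1],1.719)
E
python3 rk.py w11
```

```text
[0.4993 0.3575 0.1586] [ 1.3  1.  -0.4] 0.7165889162138352 11.7
body 878 ((0.5006281733512878, 0.35792839527130127), 0.029596367850899696)
neck 860 ((0.5013664364814758, 0.3583253026008606), 0.026354985311627388)
lip z [-0.0242 -0.0232 -0.0221]
pos [0.4993 0.3575 0.1586] ytool 1.7183 inc [-0.0008, 0.0009, 0.0586] [-0.0006, 0.0005, -0.0007]
```

View pics/w11.png

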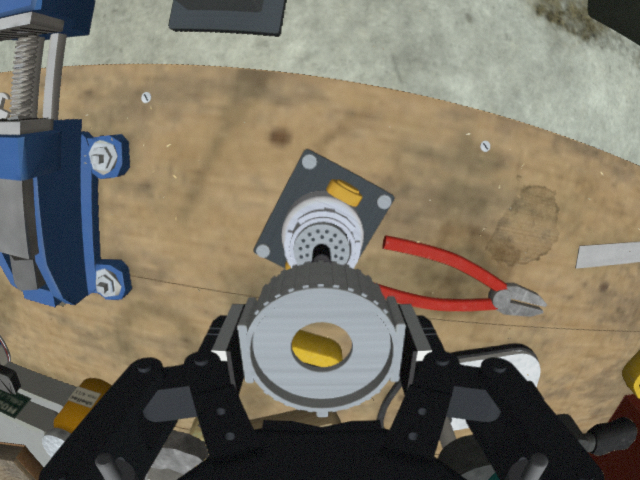

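Emit:
{"op": "play_rows", "data": {"increments": [[[-0.001, 0.0005, 0.03], [0, 0, 0], 0.6], [[-0.001, 0.0005, 0.055], [0, 0, 0], 0.6], [[-0.001, 0.0005, 0.07], [0, 0, 0], 0.6], [[-0.001, 0.0005, 0.08], [0, 0, 0], 0.6], [[-0.001, 0.0005, 0.088], [0, 0, 0], 0.6], [[-0.001, 0.0005, 0.09], [0, 0, 0], 0.6], [[-0.001, 0.0005, 0.09], [0, 0, 0], 0.6], [[-0.001, 0.0005, 0.09], [0, 0, 0], 0.6]]}}

```text
t: 12.5
tcp_pos: [0.5006, 0.3584, 0.0696]
tool_rot: [-0.073, 0.997, 0.0, 0.001]
force: [0.4, 0.1, -0.5]
finger_gap: 0.721
```

```bash
python3 rk.py w12
```

```text
[0.5006 0.3584 0.0697] [ 0.3  0.1 -0.9] 0.7173587675867736 12.55
body 1861 ((0.4978271722793579, 0.35935819149017334), 0.029580259695649147)
neck 240 ((0.49913281202316284, 0.3594419062137604), 0.026240652427077293)
lip z [-0.0242 -0.0231 -0.0204]
pos [0.5006 0.3584 0.0697] ytool 1.7172 inc [0.0005, 0.0002, -0.0303] [0.0005, 0.0017, -0.0018]
```

View pics/w12z.png

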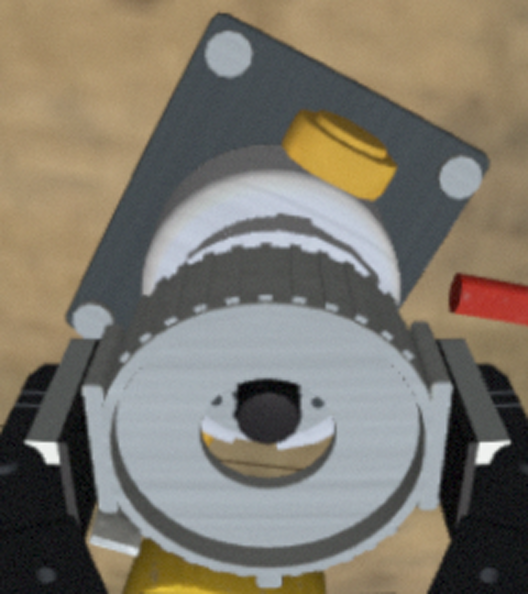

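```bash
cat > ck.py <<'E'
from h import *
import sys
def run(n):
    im=cv2.imread(f"pics/{n}.png");W=np.load(f"pics/{n}.npy");s=manip.sense();p=np.array(s["tcp_pos"]);R=Rn.from_quat(s["tool_rot"]).as_matrix();L=(W-p)@R
    B=np.zeros(W.shape[:2],bool);B[290:400,270:375]=1
    lip=(B&(L[...,2]>-.026)&(L[...,2]<-.020)).astype(np.uint8)
    # knob: connected high points inside hole
    g=cv2.cvtColor(im,cv2.COLOR_BGR2GRAY)
    dark=(g<75)&B
    nb,lab,st,ce=cv2.connectedComponentsWithStats(dark.astype(np.uint8));i=1+np.argmax(st[1:,4]);K=L[(lab==i)]
    zt=np.percentile(K[:,2],3);T=K[K[:,2]<zt+.0025]
    hull=T[:,:2].astype(np.float32)
    print("knob",st[i],"ztop world",p[2]-zt,"n",len(T),"c",cv2.minEnclosingCircle(hull),"mid",T.mean(0))
    light=((g>110)&B&(L[...,2]<-.0195)&(L[...,2]>-.027)&(lab!=i)).astype(np.uint8)
    inv=(1-light);inv[~B]=0
    n2,l2,s2,c2=cv2.connectedComponentsWithStats(inv);cen=l2[int(ce[i][1])+0,int(ce[i][0])]
    hm=(l2==cen).astype(np.uint8);hm=cv2.morphologyEx(hm,cv2.MORPH_OPEN,np.ones((5,5)));rb=cv2.dilate(hm,np.ones((5,5)))-cv2.dilate(hm,np.ones((3,3)))
    Q=L[rb>0];Q=Q[(Q[:,2]<-.0195)&(Q[:,2]>-.026)]
    f=least_squares(lambda c:np.hypot(Q[:,0]-c[0],Q[:,1]-c[1])-.0124,[0,0],loss='soft_l1',f_scale=.0005);print("hole",f.x,len(Q),s2[cen])
run(sys.argv[1])
E
python3 ck.py w12
```

```text
knob [307 322  30  30 722] ztop world 0.09097059402763148 n 565 c ((0.039223186671733856, 0.0003327684535179287), 0.04468107223510742) mid [ 0.00185636  0.00025601 -0.02043933]
hole [-0.00064877  0.00017106] 231 [ 291  322   61   50 2381]
```

Run:
```python
from h import *
m=manip.camera_model("wrist");K=np.array(m["camera_matrix"]);R=np.array(m["R"]);t=np.array(m["t"])
s=manip.sense();p=np.array(s["tcp_pos"]);Rt=Rn.from_quat(s["tool_rot"]).as_matrix()
def pw(X):
    q=R@X+t;th=np.arctan2(np.hypot(q[0],q[1]),q[2]);ph=np.arctan2(q[1],q[0]);return K[0,0]*th*np.cos(ph)+K[0,2],K[1,1]*th*np.sin(ph)+K[1,2]
im=cv2.imread("pics/w12.png")[280:410,245:400];big=cv2.resize(im,None,fx=5,fy=4.6,interpolation=2);big=cv2.resize(im,None,fx=4.6,fy=4.6,interpolation=2)
for cx,cy,r,zw,col in((0,0,.006,.090,(0,255,0)),(0,0,.012,p[2]+.0232,(0,0,255)),(0,0,.0187,.069,(255,0,0))):
    for a in np.linspace(0,6.28,300):
        X=p+Rt@np.array([cx+r*np.cos(a),cy+r*np.sin(a),0]);X[2]=zw;u,v=pw(X);cv2.circle(big,(int((u-245+.5)*4.6),int((v-280+.5)*4.6)),0,col,-1)
cv2.imwrite("pics/ov12.png",big)
```

```text
(no output)
```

View pics/ov12.png

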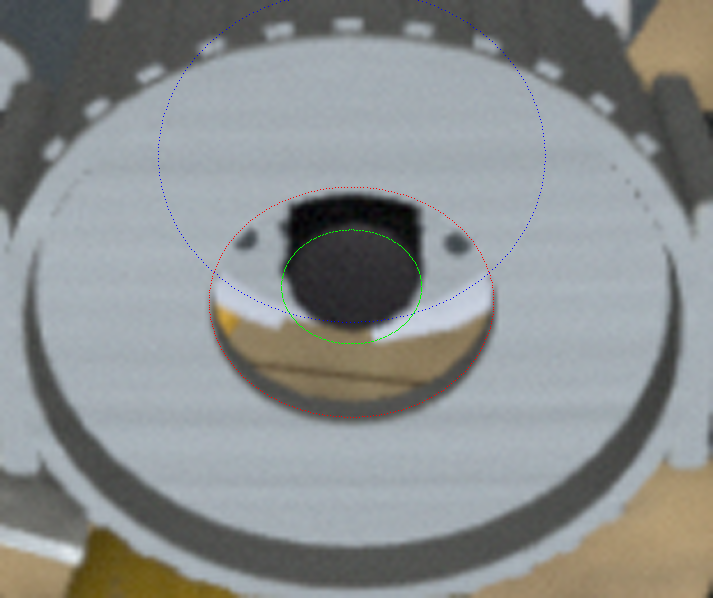

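```bash
cat > ov.py <<'E'
from h import *
import sys
n=sys.argv[1];dx=float(sys.argv[2]);dy=float(sys.argv[3]);g=float(sys.argv[4])
m=manip.camera_model("wrist");K=np.array(m["camera_matrix"]);R=np.array(m["R"]);t=np.array(m["t"])
s=manip.sense();p=np.array(s["tcp_pos"]);Rt=Rn.from_quat(s["tool_rot"]).as_matrix()
def pw(X):
    q=R@X+t;th=np.arctan2(np.hypot(q[0],q[1]),q[2]);ph=np.arctan2(q[1],q[0]);return K[0,0]*th*np.cos(ph)+K[0,2],K[1,1]*th*np.sin(ph)+K[1,2]
u0,v0,f=240,200,4.6
im=cv2.imread(f"pics/{n}.png")[v0:v0+130,u0:u0+165];big=cv2.resize(im,None,fx=f,fy=f,interpolation=2)
c=p+Rt@np.array([dx,dy,0]);print("centre",c)
for r,zw,col in((.026,.063,(0,255,0)),(.031,.044,(0,0,255)),(.0225,.066,(255,0,0)),(.006,.090,(0,255,255))):
    for a in np.linspace(0,6.28,400):
        u,v=pw(np.array([c[0]+r*np.cos(a),c[1]+r*np.sin(a),zw]));cv2.circle(big,(int((u-u0+.5)*f),int((v-v0+.5)*f)),0,col,-1)
for k in range(3):
    for e in(-.2,.2):
        a=g+e+k*2*np.pi/3;q=[pw(np.array([c[0]+r*np.cos(a),c[1]+r*np.sin(a),.063])) for r in(.0225,.026)]
        cv2.line(big,*[(int((u-u0+.5)*f),int((v-v0+.5)*f)) for u,v in q],(255,0,255),1)
cv2.imwrite(f"pics/ov_{n}.png",big)
E
python3 ov.py w12 0 0 -0.05; python3 - <<'E'
E
```

```text
centre [0.50059729 0.3584289  0.0697096 ]
```

View pics/ov_w12.png

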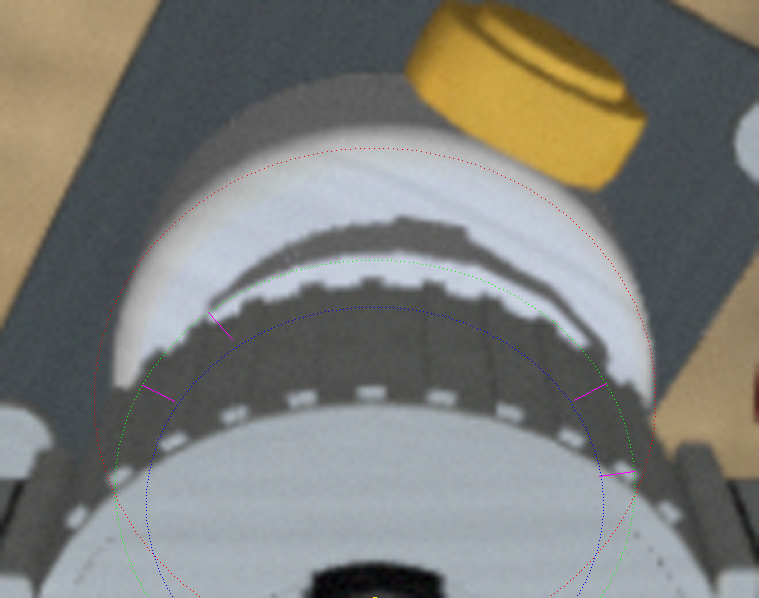

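Ridge top, knob and neck all lie about 1.6 mm toward tool +x. I'll correct that and descend to near the ridge tops.

Emit:
{"op": "play_rows", "data": {"increments": [[[0.0016, 0, 0.004], [0, 0, 0], 0.6], [[0.0016, 0, 0.007], [0, 0, 0], 0.6], [[0.0016, 0, 0.009], [0, 0, 0], 0.6], [[0.0016, 0, 0.0105], [0, 0, 0], 0.6], [[0.0016, 0, 0.0115], [0, 0, 0], 0.6], [[0.0016, 0, 0.0115], [0, 0, 0], 0.6]]}}

```text
t: 13.15
tcp_pos: [0.4984, 0.3578, 0.0577]
tool_rot: [-0.073, 0.997, -0.0, -0.0]
force: [-1.6, 0.5, 2.3]
finger_gap: 0.717
```

```bash
cat > st.py <<'E'
from h import *
s=manip.sense();R=Rn.from_quat(s["tool_rot"]);y=R.apply([0,1,0]);a=np.arctan2(y[1],y[0])
print("t",round(s["t"],2),"pos",np.round(s["tcp_pos"],4),"ring z",round(s["tcp_pos"][2]+.005,4),"lugyaw",round(a-np.pi/2,3),"F",np.round(s["force"],1),"M",np.round(s["ft_torque"],2),"gap",round(s["finger_gap"],3),"q6",round(s["q"][5],2),"tilt",np.round(R.apply([0,0,1])[:2],4))
E
python3 st.py
```

```text
t 13.15 pos [0.4984 0.3578 0.0577] ring z 0.0627 lugyaw 0.146 F [-1.6  0.5  2.3] M [-0.06  0.17  0.01] gap 0.717 q6 -1.28 tilt [-0.0002 -0.0001]
```

Emit:
{"op": "play_rows", "data": {"increments": [[[0, 0, 0.0005], [0, 0, 0.03], 0.6], [[0, 0, 0.001], [0, 0, 0.06], 0.6], [[0, 0, 0.001], [0, 0, 0.09], 0.6], [[0, 0, 0.001], [0, 0, 0.12], 0.6], [[0, 0, 0.001], [0, 0, 0.12], 0.6]]}}

```text
t: 13.65
tcp_pos: [0.4987, 0.3581, 0.0569]
tool_rot: [-0.013, 1.0, 0.0, 0.0]
force: [-1.2, -0.6, 5.6]
finger_gap: 0.71
```

```bash
python3 st.py
```

```text
t 13.65 pos [0.4987 0.3581 0.0569] ring z 0.0619 lugyaw 0.026 F [-1.2 -0.6  5.6] M [ 0.07  0.3  -0.01] gap 0.71 q6 -1.16 tilt [0.0008 0.0006]
```

Emit:
{"op": "play_rows", "data": {"increments": [[[0, 0, 0.0005], [0, 0, 0.02], 0.6], [[0, 0, 0.0005], [0, 0, 0.04], 0.6], [[0, 0, 0.0005], [0, 0, 0.06], 0.6], [[0, 0, 0.0005], [0, 0, 0.06], 0.6]]}}

```text
t: 14.05
tcp_pos: [0.499, 0.3586, 0.0557]
tool_rot: [0.017, 1.0, 0.001, 0.001]
force: [-0.6, 3.8, -0.2]
finger_gap: 0.717
```

```bash
python3 st.py
```

```text
t 14.05 pos [0.499  0.3586 0.0557] ring z 0.0607 lugyaw -0.034 F [-0.6  3.8 -0.2] M [ 0.63 -0.08  0.1 ] gap 0.717 q6 -1.1 tilt [0.0013 0.0014]
```

Emit:
{"op": "play_rows", "data": {"increments": [[[0, 0.0004, 0.001], [0, 0, 0.015], 0.6], [[0, 0.0004, 0.002], [0, 0, 0.02], 0.6], [[0, 0.0004, 0.003], [0, 0, 0.02], 0.6], [[0, 0.0004, 0.004], [0, 0, 0.02], 0.6], [[0, 0.0004, 0.004], [0, 0, 0.02], 0.6]]}}

```text
t: 14.55
tcp_pos: [0.4991, 0.3589, 0.0539]
tool_rot: [0.026, 1.0, 0.0, 0.001]
force: [-2.3, 2.8, 9.7]
finger_gap: 0.72
```

```bash
python3 st.py
```

```text
t 14.55 pos [0.4991 0.3589 0.0539] ring z 0.0589 lugyaw -0.052 F [-2.3  2.8  9.7] M [0.49 0.36 0.64] gap 0.72 q6 -1.08 tilt [0.0025 0.0009]
```

Emit:
{"op": "play_rows", "data": {"increments": [[[0, 0.0003, -0.001], [0, 0, -0.015], 0.6], [[0, 0.0003, -0.001], [0, 0, -0.025], 0.6], [[0, 0.0003, 0], [0, 0, -0.025], 0.6], [[0, 0.0003, 0], [0, 0, -0.025], 0.6]]}}

```text
t: 14.95
tcp_pos: [0.4988, 0.3585, 0.0513]
tool_rot: [0.015, 1.0, 0.0, 0.0]
force: [0.7, 0.4, -0.9]
finger_gap: 0.715
```

```bash
python3 st.py
```

```text
t 14.95 pos [0.4988 0.3585 0.0513] ring z 0.0563 lugyaw -0.029 F [ 0.7  0.4 -0.9] M [ 0.03 -0.   -0.04] gap 0.715 q6 -1.1 tilt [0.0003 0.    ]
```

Dropped cleanly into the gaps, with no force left. Next: down to the disk.

Emit:
{"op": "play_rows", "data": {"increments": [[[0, 0, 0.0007], [0, 0, 0], 0.6], [[0, 0, 0.0014], [0, 0, 0], 0.6], [[0, 0, 0.002], [0, 0, 0], 0.6], [[0, 0, 0.002], [0, 0, 0], 0.6]]}}

```text
t: 15.35
tcp_pos: [0.4986, 0.3583, 0.0497]
tool_rot: [0.014, 1.0, -0.0, -0.0]
force: [2.1, 1.4, -0.3]
finger_gap: 0.717
```

```bash
python3 st.py
```

```text
t 15.35 pos [0.4986 0.3583 0.0497] ring z 0.0547 lugyaw -0.029 F [ 2.1  1.4 -0.3] M [ 0.16 -0.24 -0.06] gap 0.717 q6 -1.1 tilt [-0.0001 -0.0004]
```

Emit:
{"op": "play_rows", "data": {"increments": [[[0, 0, 0.0007], [0, 0, 0], 0.6], [[0, 0, 0.0014], [0, 0, 0], 0.6], [[0, 0, 0.002], [0, 0, 0], 0.6], [[0, 0, 0.0025], [0, 0, 0], 0.6], [[0, 0, 0.003], [0, 0, 0], 0.6], [[0, 0, 0.003], [0, 0, 0], 0.6]]}}

```text
t: 15.95
tcp_pos: [0.4986, 0.3583, 0.0475]
tool_rot: [0.014, 1.0, -0.0, 0.0]
force: [-0.8, 0.2, 5.6]
finger_gap: 0.716
```

```bash
python3 st.py
```

```text
t 15.95 pos [0.4986 0.3583 0.0475] ring z 0.0525 lugyaw -0.029 F [-0.8  0.2  5.6] M [-0.06 -0.   -0.01] gap 0.716 q6 -1.1 tilt [ 0.0002 -0.0003]
```

Emit:
{"op": "play_rows", "data": {"increments": [[[0, 0, 0.0006], [0, 0, 0.03], 0.6], [[0, 0, 0.0012], [0, 0, 0.06], 0.6], [[0, 0, 0.0016], [0, 0, 0.1], 0.6], [[0, 0, 0.0018], [0, 0, 0.14], 0.6], [[0, 0, 0.0018], [0, 0, 0.18], 0.6], [[0, 0, 0.0018], [0, 0, 0.18], 0.6]]}}

```text
t: 16.55
tcp_pos: [0.4988, 0.3587, 0.0467]
tool_rot: [0.104, 0.995, 0.0, 0.001]
force: [-1.6, -0.5, 11.8]
finger_gap: 0.716
```

```bash
python3 st.py
```

```text
t 16.55 pos [0.4988 0.3587 0.0467] ring z 0.0517 lugyaw -0.209 F [-1.6 -0.5 11.8] M [-0.08  0.16 -0.07] gap 0.716 q6 -0.92 tilt [0.0011 0.0003]
```

Emit:
{"op": "play_rows", "data": {"increments": [[[0, 0, 0], [0, 0, 0.05], 0.6], [[0, 0, 0], [0, 0, 0.1], 0.6], [[0, 0, 0], [0, 0, 0.15], 0.6], [[0, 0, 0], [0, 0, 0.2], 0.6], [[0, 0, 0], [0, 0, 0.2], 0.6]]}}

```text
t: 17.05
tcp_pos: [0.4991, 0.3587, 0.0467]
tool_rot: [0.203, 0.979, 0.0, 0.001]
force: [-0.6, -0.8, 10.9]
finger_gap: 0.715
```

```bash
python3 st.py; python3 rk.py w13|head -1
```

```text
t 17.05 pos [0.4991 0.3587 0.0467] ring z 0.0517 lugyaw -0.409 F [-0.6 -0.8 10.9] M [-0.1   0.09 -0.06] gap 0.715 q6 -0.72 tilt [0.0017 0.0005]
[0.4991 0.3588 0.0468] [-0.9 -0.9 11.4] 0.712759560097149 17.1
```

View pics/w13z.png

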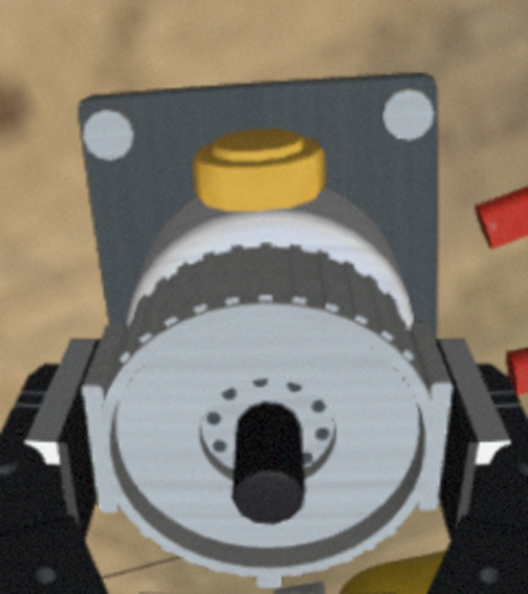

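Ring turns with the gripper (rib at (268,580)), and the disk is level under the lip. Continue towards the stop.

Emit:
{"op": "play_rows", "data": {"increments": [[[0, 0, 0], [0, 0, 0.05], 0.6], [[0, 0, 0], [0, 0, 0.1], 0.6], [[0, 0, 0], [0, 0, 0.15], 0.6], [[0, 0, 0], [0, 0, 0.2], 0.6], [[0, 0, 0], [0, 0, 0.25], 0.6], [[0, 0, 0], [0, 0, 0.3], 0.6], [[0, 0, 0], [0, 0, 0.3], 0.6]]}}

```text
t: 17.8
tcp_pos: [0.4994, 0.3587, 0.0468]
tool_rot: [0.347, 0.938, 0.001, 0.001]
force: [-0.2, -0.7, 11.8]
finger_gap: 0.716
```

```bash
python3 st.py
```

```text
t 17.8 pos [0.4994 0.3587 0.0468] ring z 0.0518 lugyaw -0.709 F [-0.2 -0.7 11.8] M [-0.13  0.08 -0.06] gap 0.716 q6 -0.42 tilt [0.0022 0.0006]
```

Emit:
{"op": "play_rows", "data": {"increments": [[[0, 0, 0], [0, 0, 0.03], 0.6], [[0, 0, 0], [0, 0, 0.06], 0.6], [[0, 0, 0], [0, 0, 0.09], 0.6], [[0, 0, 0], [0, 0, 0.09], 0.6]]}}

```text
t: 18.2
tcp_pos: [0.4992, 0.359, 0.0468]
tool_rot: [0.388, 0.922, 0.001, 0.001]
force: [0.3, 0.1, 10.8]
finger_gap: 0.713
```

```bash
python3 st.py
```

```text
t 18.2 pos [0.4992 0.359  0.0468] ring z 0.0518 lugyaw -0.797 F [ 0.3  0.1 10.8] M [0.02 0.12 0.43] gap 0.713 q6 -0.33 tilt [0.0024 0.0004]
```

Emit:
{"op": "play_rows", "data": {"increments": [[[0, 0, 0], [0, 0, 0.02], 0.6], [[0, 0, 0], [0, 0, 0.03], 0.6], [[0, 0, 0], [0, 0, 0.03], 0.6]]}}

```text
t: 18.5
tcp_pos: [0.4992, 0.3591, 0.0468]
tool_rot: [0.4, 0.916, 0.001, 0.001]
force: [-0.9, 1.7, 10.4]
finger_gap: 0.716
```

```bash
python3 st.py
```

```text
t 18.5 pos [0.4992 0.3591 0.0468] ring z 0.0518 lugyaw -0.823 F [-0.9  1.7 10.4] M [0.23 0.11 1.03] gap 0.716 q6 -0.3 tilt [ 0.0028 -0.    ]
```

Stop felt (1.0 N·m, lug at about 0.79 rad past the gap). Relax the push, then release.

Emit:
{"op": "play_rows", "data": {"increments": [[[0, 0, -0.001], [0, 0, -0.01], 0.6], [[0, 0, -0.002], [0, 0, -0.015], 0.6], [[0, 0, -0.002], [0, 0, -0.015], 0.6], [[0, 0, -0.002], [0, 0, -0.015], 0.6]]}}

```text
t: 18.9
tcp_pos: [0.4991, 0.3591, 0.0471]
tool_rot: [0.395, 0.919, 0.001, 0.001]
force: [2.7, 3.9, 1.6]
finger_gap: 0.718
```

```bash
python3 st.py
```

```text
t 18.9 pos [0.4991 0.3591 0.0471] ring z 0.0521 lugyaw -0.813 F [2.7 3.9 1.6] M [ 0.6  -0.32  0.78] gap 0.718 q6 -0.32 tilt [0.0015 0.0008]
```

Emit:
{"op": "play_rows", "data": {"increments": [[[0, 0, -0.002], [0, 0, -0.015], 0.75], [[0, 0, -0.002], [0, 0, -0.015], 0.85], [[0, 0, -0.002], [0, 0, -0.015], 0.9], [[0, 0, -0.002], [0, 0, -0.015], 0.9], [[0, 0, -0.01], [0, 0, -0.015], 0.9], [[0, 0, -0.04], [0, 0, -0.015], 0.9], [[0, 0, -0.08], [0, 0, -0.015], 0.9], [[0, 0, -0.12], [0, 0, -0.015], 0.9], [[0, 0, -0.12], [0, 0, -0.015], 0.9], [[0, 0, -0.12], [0, 0, -0.015], 0.9]]}}

```text
t: 19.9
tcp_pos: [0.4988, 0.3587, 0.1687]
tool_rot: [0.389, 0.921, 0.001, 0.001]
force: [-0.4, 0.1, -0.3]
finger_gap: 0.897
```

```bash
python3 - <<'E'
from h import *
im,d,W=wr("w14")
u=lambda z0,z1:W[(W[...,2]>z0)&(W[...,2]<z1)&(np.hypot(W[...,0]-.4995,W[...,1]-.3588)<.034)]
T=u(.0735,.0795);print("rim top z",len(T),np.median(T[:,2]),cv2.minEnclosingCircle(T[:,:2].astype(np.float32)))
T=u(.067,.0735);A=np.c_[T[:,:2]-[.4995,.3588],np.ones(len(T))];print("lip",len(T),np.median(T[:,2]),np.linalg.lstsq(A,T[:,2],rcond=None)[0])
T=u(.08,.095);print("knob top",np.percentile(T[:,2],[50,95]))
r=manip.regions_of("wrist","ring");print([(x["p"],x["rect"]) for x in r])
Q=W[150:230,200:280].reshape(-1,3);print("bench",np.median(Q[abs(Q[:,2])<.01,2]))
cv2.imwrite("pics/w14z.png",cv2.resize(im[:,:,::-1][150:330,220:420],None,fx=3.3,fy=3.3,interpolation=2))
t,_=manip.snapshot("top");cv2.imwrite("pics/top1.png",t[:,:,::-1])
E
python3 st.py
```

```text
rim top z 1348 0.07489317689128198 ((0.49827247858047485, 0.35850468277931213), 0.03320921212434769)
lip 4065 0.06912073381277616 [-0.0001769  -0.00421747  0.06930411]
knob top [0.08573535 0.08687161]
[(0.94, [278.1, 199.0, 92.9, 93.4])]
bench -0.0011851611872309895
t 20.05 pos [0.4972 0.3579 0.1656] ring z 0.1706 lugyaw -0.799 F [-0.3  0.1 -0.1] M [ 0.01 -0.05 -0.01] gap 0.899 q6 -0.33 tilt [-0.0032 -0.0015]
```

View pics/w14z.png

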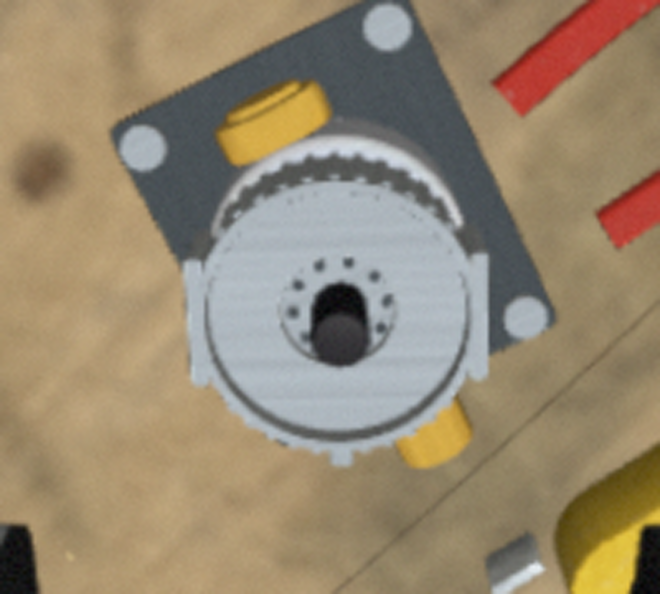

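View pics/top1.png

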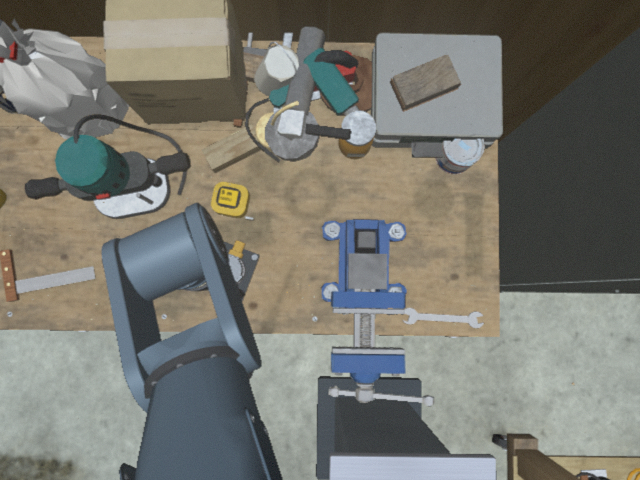

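```bash
python3 -c "
from station import manip
print(manip.sign_off())"
```

```text
the job is handed in; nothing more can be done
None
```

The disk is in the mouth, knob up, and the retaining ring is screwed onto its stop. The job was handed in at about 20 s, with the gripper open and clear.

**What I did**
- **Disk:** I gripped it by the knob, lowered it into the mouth until it touched the seat, and let go. The wrist picture showed it level.
- **Finding the thread:** I set the ring on the ridges at about 5 N and turned it clockwise until it dropped. It first caught the clockwise wall of a gap (9.7 N, 0.6 N·m). I backed off 0.03 rad and it went through freely.
- **Screwing home:** I pressed the ring onto the disk at 11 to 12 N and turned it until it met the stop. That was about 0.79 rad past where it dropped in, with 1.0 N·m at the end.

**Last checks**
- **Seating:** with the push relaxed, the thread held the ring down. After release, its lip top measured 69.3 mm, or 70.5 mm after correcting for the bench reading 1.2 mm low. Fully home is 70.5 mm.
- **Other readings:** the ring lies level and still points at about -0.80 rad, where it met the stop. The knob shows through its hole.
- **Disagreements:** the wrist and top cameras differed by 1 to 3 mm on positions. The knob top read 87 mm (88 mm corrected) against 87.5 mm expected. The tool's height suggested the ring was about 0.7 mm lower than the camera did, perhaps from a small slip in the grip.
- **Spanner, tape measure and pliers:** I did not go near them. The spanner and tape measure show unmoved in the last top view. The arm hid the pliers there; the last wrist picture shows only their handles.

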